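# Pack a puzzle gift and a coffee gift

## Task

Make up the two gift orders in the open spotted boxes. Puzzle gift, in the box without a divider: push the puzzle carton home into any corner, its long side along one of the box's short end walls, then stand the photo block with its broad face flat up against the carton, then stand the short wide tin in the space left. Coffee gift, in the box with the divider, before or after: set the small mug down gently in the large compartment and put the tall narrow canister in the small one; everything ends upright on the floor of its box and let go, and the large mug and the tape roll stay where they are.

Things in the scene. Friction and masses are not known exactly. Their poses are not given: they have to be found in the camera images.
- plain_box: Open gift-box base without a divider, white card with red spots, fixed to the bench. Outside 118 (x) x 178 (y) x 28 high, walls and floor 4 mm thick, so inside it is 110 x 170 with the floor 4 mm above the bench. Origin: centre of the underside; z up, y along the long side (the short end walls are at y = +-85 to +-89 mm, the long walls at x = +-55 to +-59).
- split_box: Open gift-box base with a card divider, otherwise the same as the other (118 x 178 x 28 outside, walls and floor 4 mm), fixed to the bench. Origin: centre of the underside; y along the long side. The divider runs along x, is 4 mm thick (y = -19 to -15 mm) and its top is 26 mm above the bench. Large compartment: y = -15 to +85; small compartment: y = -85 to -19; both 110 mm in x.
- carton: Puzzle carton, loose, standing: a plain brown card box 80 (x) x 50 (y) x 70 high with a pale jigsaw picture on top. About 0.16 kg. Origin: centre of the underside, z up, x along the long side.
- block: Photo block, loose, standing: a brown MDF slab 60 (x) x 25 (y) x 70 high, one broad face coated white. About 0.09 kg. Origin: centre of the underside, z up, x along its width, y through its thickness.
- tin: Short wide round tin, bare aluminium, closed, 58 diameter x 50 high, loose. About 0.11 kg. Origin: centre of the underside, z up.
- canister: Tall narrow round canister, bare aluminium, closed, 46 diameter x 90 high, loose. About 0.12 kg. Origin: centre of the underside, z up.
- small_mug: Small white espresso mug, loose, standing: 62 diameter x 65 high, open top, wall 4 mm. One handle on its +y side reaches 55 mm from the axis (8 mm thick, between 10 and 56 mm above the mug's foot). About 0.17 kg. Origin: centre of the underside, z up.
- large_mug: Large white mug, 82 diameter x 95 high, handle on its +y side reaching 74 mm from the axis. In neither order: leave it. Origin: centre of the underside.
- tape_roll: Roll of amber heat tape lying flat, 60 diameter x 19 high. In neither order: leave it. Origin: centre of the underside.
There are look-alikes about, which are no part of the job. What is shaped like the small_mug but pink is not meant. Leave any red look-alike of the carton alone.

How it is judged:
On the way, in this order (a step that is already met when the one before it is completed fails the run):
1. the puzzle carton is home in a corner of the undivided box ((x of carton in the frame of plain_box above 0.009 m or x of carton in the frame of plain_box below -0.009 m) and (y of carton in the frame of plain_box above 0.054 m or y of carton in the frame of plain_box below -0.054 m) and x of carton in the frame of plain_box between -0.03 and 0.03 m and y of carton in the frame of plain_box between -0.07 and 0.07 m and angle between the x axis of carton and the x axis of plain_box, either way round below 0.1 rad and z of carton in the frame of plain_box below 0.012 m and angle between carton's own z axis and vertical below 0.12 rad), for 0.2 s.
2. then the photo block stands flat against the carton (all of step 1 and y of block in the frame of carton between -0.0445 and 0.0445 m and x of block in the frame of plain_box between -0.03 and 0.03 m and y of block in the frame of plain_box between -0.05 and 0.05 m and angle between the x axis of block and the x axis of carton, either way round below 0.12 rad and z of block in the frame of plain_box below 0.012 m and angle between block's own z axis and vertical below 0.12 rad), for 0.2 s.
3. then the short wide tin stands in the space left in that box (all of step 2 and x of tin in the frame of plain_box between -0.03 and 0.03 m and y of tin in the frame of plain_box between -0.06 and 0.06 m and z of tin in the frame of plain_box below 0.012 m and angle between tin's own z axis and vertical below 0.12 rad), for 0.2 s.
At the end, for the whole second after the job is handed in: Undivided box: carton within 6 mm of an end wall (long side along it) and a long wall, block's broad face within 7 mm of it and parallel, tin beside them. Divided box: small mug in the large compartment, canister in the small one. All upright on the floor, at rest, let go (all of step 3 and x of small_mug in the frame of split_box between -0.03 and 0.03 m and y of small_mug in the frame of split_box between 0.01 and 0.06 m and z of each of small_mug, canister in the frame of split_box below 0.012 m and angle between each of small_mug, canister's own z axis and vertical below 0.12 rad and x of canister in the frame of split_box between -0.037 and 0.037 m and y of canister in the frame of split_box between -0.067 and -0.037 m and linear speed of each of carton, block, tin, canister, small_mug below 0.02 m/s); the robot touches nothing.
It fails at once if the large mug is moved more than 25 mm (distance of large_mug from where it was at the start of the episode above 0.025 m).
It fails at once if the tape roll is moved more than 25 mm (distance of tape_roll from where it was at the start of the episode above 0.025 m).
It fails at once if the small mug is dropped into its box (moving at over 0.5 m/s within 30 mm of the floor) (x of small_mug in the frame of split_box between -0.06 and 0.06 m and y of small_mug in the frame of split_box between -0.09 and 0.09 m and z of small_mug in the frame of split_box below 0.034 m and linear speed of small_mug above 0.5 m/s).
It also fails if it takes over 109 s, if anything falls off the work surface, if the arm or the gripper's body presses on something with over 40 N, if the wrist force passes 120 N, or if a joint passes its speed limit or range.

## Robot

A 7-joint arm with a two-finger parallel gripper is mounted at the origin on the work surface. World frame = base frame: x ahead of the robot, y to its left, z up, the work surface at z = 0. Lengths are in m, angles in rad, forces in N, time in s.
With the tool pointing down it reaches from about 0.4 to 0.925 m from the base axis. Payload 5.6 kg.
Tool frame: the origin (TCP) lies at the very end of the fingers, on their centre line; the grasp point (between the pads) lies 19 mm behind it; z points along the fingers, y is the direction in which the jaws open and shut (so a half turn about z gives the same grasp; the last joint's range is limited). The gripper opens to 85 mm and grips with 20 to 120 N. Pads are 22 mm wide; open, the fingers measure 114 mm over their backs; the gripper's body (76 mm by 85 mm) begins 54 mm behind the grasp point. The pads swing forward as they close: fully open they stand 13 mm farther back than shut.
Start: joints at [1.116, 0.468, -0.012, 1.603, 0.006, 1.071, -0.056], TCP at [0.26, -0.596, 0.202] pointing down, gripper open.
Joint ranges: [-2.53, 2.53], [-0.31, 2.02], [-1.57, 1.55], [0.28, 2.44], [-1.29, 4.43], [0.15, 1.84], [-2.92, 2.92]. Speed limits (rad/s): [2.57, 2.57, 3.14, 3.14, 3.14, 3.14, 3.14].

## Interface

Orientations are given as a unit quaternion [w, x, y, z].
In Python, from station import bot gives the robot as it stands.
- The arm moves only by the shell command python3 -m creep 'ROWS' [FORCE]. ROWS is JSON, a list of rows, each a list of 7 numbers: the shift along the tool's x, y, z normalised to -1 to 1, where 1 is 0.04 m, then the turn, a rotation vector about the tool's x, y, z normalised to -1 to 1, where 1 is 180 degrees, then the opening, from -1 (shut) to 1 (fully open). In form: [[tx, ty, tz, rx, ry, rz, grip], ...]. A call has 1 to 8 rows; each row shifts and turns the commanded pose from where the row before left it, along the tool's axes as they then stand; what a row does not reach is not made up. A row lasts 1/8 s, in which the tool goes at most 62.5 mm and 10.7 degrees, less where a joint would pass 70% of its speed; a pose out of reach is approached as far as the arm can. A call with a number of a shift or a turn outside -1 to 1 is refused whole. A call with a gripper value outside its range is refused whole. The fingers move at their own pace and stop on an object; FORCE is the grip in N (left out, the last holds). Time passes only in rows, so rows that do not move let the fingers close. It gives the time, the measured TCP pose, the force and the opening at its end, in the units of the state.
- bot.state(): the state, without advancing time (a new reading comes with each control period).
- bot.get_image(name): name is "side" or "top" or "wrist"; returns the picture (384x512x3 uint8, red, green, blue); there is no depth.
- bot.calibration(name): a dict with "fx", "fy", "cx", "cy" (pixels), "rvec" (rotation vector, rad) and "tvec" (3), from world to camera coordinates, as OpenCV has them. Camera axes: x right, y down, z forward; pixel columns grow to the right and rows downward; lengths in m; the calibration is good to about 2 mm. A picture is of the moment at which its call begins: read the wrist's pose just before it. calibration takes no time and is no camera call; for the wrist camera it gives the pose at the moment of the call.
- bot.sign_off(): hands the job in, once; it reports no verdict.
The state is a dict: "time": time; "joint_pos": joint angles; "joint_vel": joint speeds; "joint_efforts": joint torques, N m; "tool_pos": TCP position; "tool_rot": TCP orientation; "wrist_force": force on the tool from outside, world axes, zero at the start; "ft_torque": the same for the moment, N m; "finger_gap": opening from 0.0 (shut) to 1.0 (fully open).
Only numpy, scipy, OpenCV 4.12 (cv2) and the standard library are available. Lean on these libraries where they do the work, as an engineer would, in place of code of your own. Each camera call takes 0.05 s, during which the arm holds its last target.

## Working session

There is one attempt and no reset: what is moved stays moved. The work goes in short steps, Python scripts to look and compute and a shell command to move; the robot and the scene stay as the last step left them, time stands still between calls to the robot, and variables do not carry over. Pictures are saved under pics/ and viewed, and the job is handed in when it is done.

```bash
ls; mkdir -p pics; python3 - <<'E'
from station import bot
import cv2
s=bot.state(); print(s)
for n in("top","side","wrist"):
    c=bot.calibration(n); print(n,c)
    cv2.imwrite(f"pics/a_{n}.png",cv2.resize(bot.get_image(n)[...,::-1],(800,600),interpolation=cv2.INTER_CUBIC))
E
```

```text
pics
{'time': 0.0, 'joint_pos': array([ 1.11601014,  0.46839422, -0.01157088,  1.60361503,  0.00597259,
        1.07136328, -0.0563202 ]), 'joint_vel': array([ 0.00060514, -0.0003871 ,  0.00193916,  0.00181134,  0.00193081,
        0.00059006,  0.00131295]), 'joint_efforts': array([ 1.15236691e-05, -5.32380617e+01,  2.14443065e-02, -2.51302582e+01,
        1.14348097e-02,  7.86505669e-03, -1.28999292e-05]), 'tool_pos': array([ 0.25984676, -0.59515421,  0.20093083]), 'tool_rot': array([-8.41028239e-04,  9.78891281e-01,  2.04379787e-01, -2.33136915e-04]), 'wrist_force': array([-0.62652603, -0.29960329, -0.27314875]), 'ft_torque': array([-0.01705034,  0.01841259, -0.04890324]), 'finger_gap': 0.9989073955057136}
top {'fx': 423.25930646832705, 'fy': 423.25930646832705, 'cx': 253.8399044503037, 'cy': 191.33737768199555, 'rvec': array([ 2.17525838, -2.14553889,  0.18061528]), 'tvec': array([-0.01491709,  0.63904248,  0.87362713])}
side {'fx': 479.9901778066681, 'fy': 479.9901778066681, 'cx': 254.23430650631417, 'cy': 196.37425815499526, 'rvec': array([-0.00517752, -2.8613161 ,  1.26497383]), 'tvec': array([0.61461878, 0.02901467, 1.09024604])}
wrist {'fx': 295.2791426054841, 'fy': 295.2791426054841, 'cx': 257.1052104922965, 'cy': 189.98274124238296, 'rvec': array([-2.42190466,  1.58300947,  0.23030077]), 'tvec': array([-0.64950924, -0.0366906 ,  0.37900328])}
```

View pics/a_top.png

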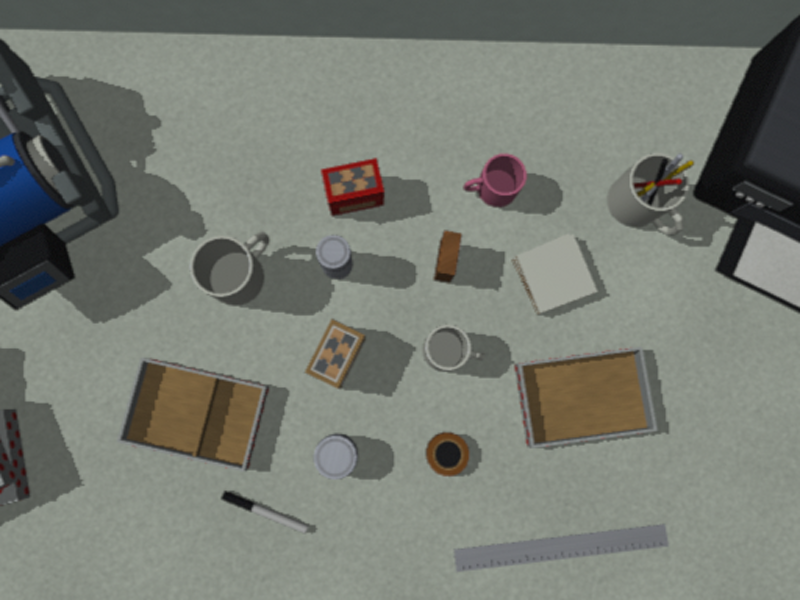

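View pics/a_side.png

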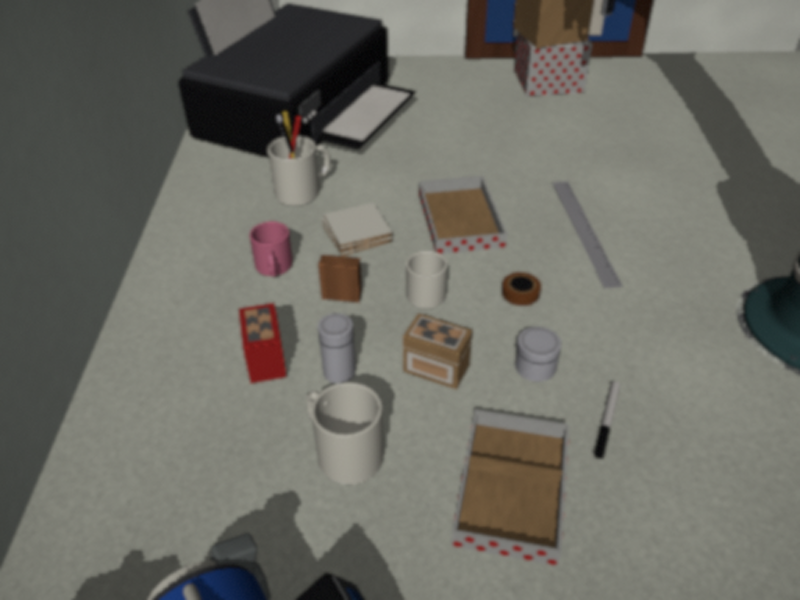

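View pics/a_wrist.png

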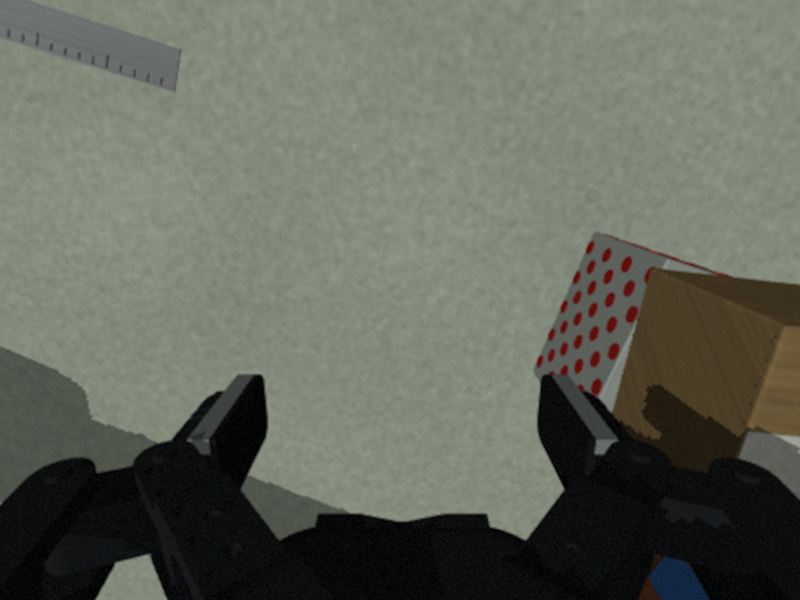

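```bash
cat > h.py <<'E'
import numpy as np, cv2
from station import bot
def ray(n,u,v,z,cal=None):
    """pixel (native 512x384) -> world at height z"""
    c=cal or bot.calibration(n)
    R,_=cv2.Rodrigues(np.array(c['rvec'])); t=np.array(c['tvec'])
    K=np.array([[c['fx'],0,c['cx']],[0,c['fy'],c['cy']],[0,0,1]])
    d=R.T@np.linalg.solve(K,[u,v,1]); o=-R.T@t
    return o+d*(z-o[2])/d[2]
def proj(n,p,cal=None):
    c=cal or bot.calibration(n)
    K=np.array([[c['fx'],0,c['cx']],[0,c['fy'],c['cy']],[0,0,1.]])
    q,_=cv2.projectPoints(np.array(p,float).reshape(-1,3),np.array(c['rvec']),np.array(c['tvec']),K,None)
    return q.reshape(-1,2)
E
python3 - <<'E'
from h import *
im=bot.get_image("top")[...,::-1]
cv2.imwrite("pics/top_raw.png",im)
# crops x5: regions
def crop(name,x0,y0,w,h,f):
    c=cv2.resize(im[y0:y0+h,x0:x0+w],None,fx=f,fy=f,interpolation=cv2.INTER_CUBIC)
    for x in range((x0+9)//10*10,x0+w,10):
        cv2.line(c,((x-x0)*f,0),((x-x0)*f,6),(0,255,255),1)
        if x%20==0: cv2.putText(c,str(x),((x-x0)*f,16),0,.4,(0,255,255),1)
    for y in range((y0+9)//10*10,y0+h,10):
        cv2.line(c,(0,(y-y0)*f),(6,(y-y0)*f),(0,255,255),1)
        if y%20==0: cv2.putText(c,str(y),(8,(y-y0)*f+4),0,.4,(0,255,255),1)
    cv2.imwrite(f"pics/{name}.png",c)
crop("c_split",70,220,110,85,7)
crop("c_plain",320,215,110,80,7)
crop("c_mid",190,140,130,95,6)
crop("c_tins",190,140,60,170,3)
for uv in [(256,192),(0,0),(511,0),(0,383),(511,383)]: print(uv,ray("top",*uv,0))
E
```

```text
(256, 192) [ 0.64414909 -0.01221416  0.        ]
(0, 0) [1.09835636 0.60564844 0.        ]
(511, 0) [ 1.13448794 -0.63909504  0.        ]
(0, 383) [ 2.29001306e-01  5.23351128e-01 -1.11022302e-16]
(511, 383) [ 0.23330199 -0.57183435  0.        ]
```

View pics/c_split.png

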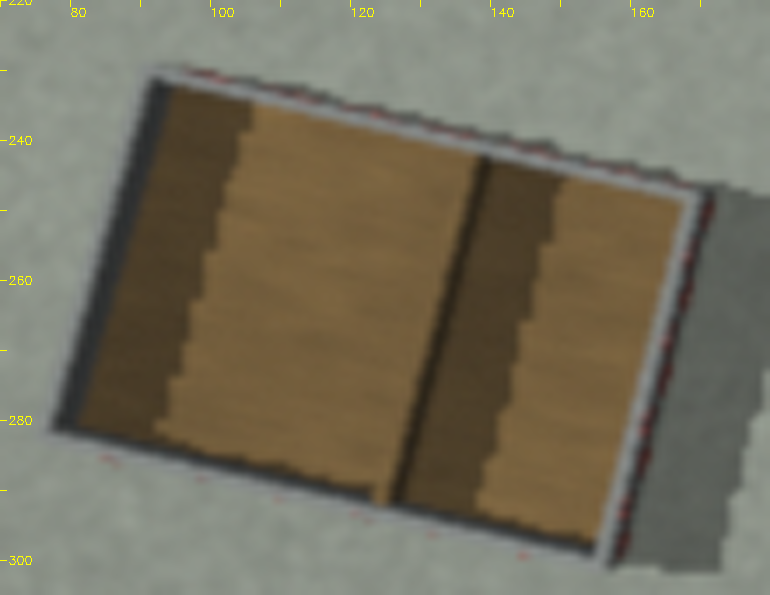

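View pics/c_plain.png

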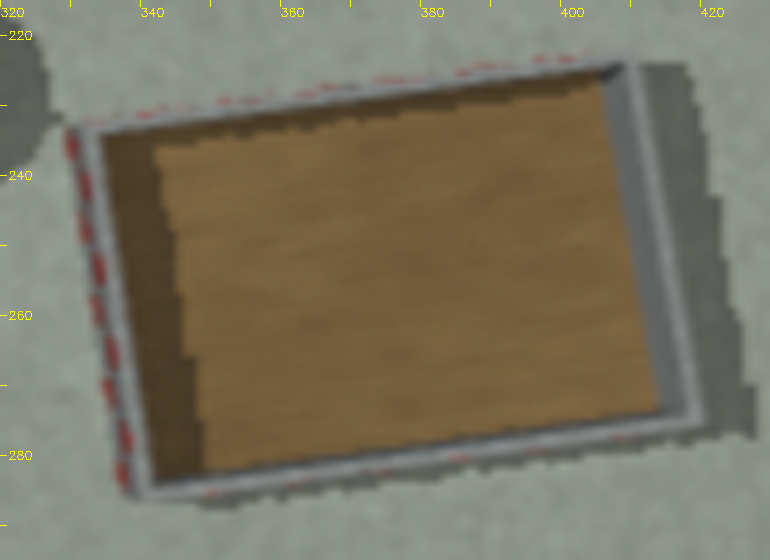

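View pics/c_mid.png

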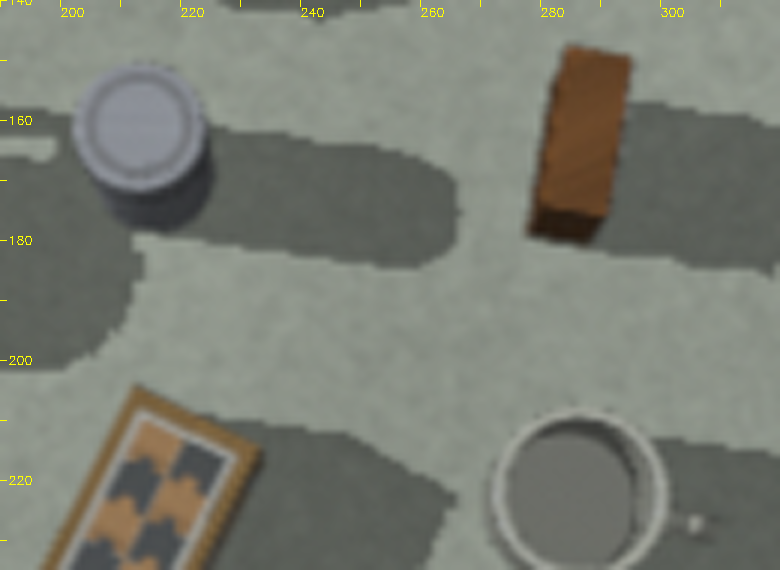

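```bash
python3 - <<'E'
from h import *
im=cv2.imread("pics/top_raw.png")
def crop(name,x0,y0,w,h,f):
    c=cv2.resize(im[y0:y0+h,x0:x0+w],None,fx=f,fy=f,interpolation=cv2.INTER_CUBIC)
    for x in range((x0+9)//10*10,x0+w,10):
        cv2.line(c,((x-x0)*f,0),((x-x0)*f,6),(0,255,255),1)
        if x%20==0: cv2.putText(c,str(x),((x-x0)*f,16),0,.4,(0,255,255),1)
    for y in range((y0+9)//10*10,y0+h,10):
        cv2.line(c,(0,(y-y0)*f),(6,(y-y0)*f),(0,255,255),1)
        if y%20==0: cv2.putText(c,str(y),(8,(y-y0)*f+4),0,.4,(0,255,255),1)
    cv2.imwrite(f"pics/{name}.png",c)
crop("c_carton",190,200,60,50,12)
crop("c_tins",190,265,120,50,6)
P=lambda l,z:np.array([ray("top",u,v,z) for u,v in l])[:,:2]
for n,q in (("split",[(91.5,230),(171,247),(157,300.5),(78,281.5)]),("plain",[(331.8,233),(409.5,224),(419.5,275.5),(339,286)])):
    w=P(q,.028); print(n,w.round(4).tolist(),w.mean(0),[np.linalg.norm(w[i]-w[i-1]).round(4) for i in range(4)])
    r=w
    for a,b in((0,1),(3,2),(0,3),(1,2)): d=w[b]-w[a]; print(np.degrees(np.arctan2(d[1],d[0])).round(2))
E
```

```text
split [[0.5517, 0.3434], [0.5174, 0.171], [0.4046, 0.1961], [0.4424, 0.3647]] [0.47902389 0.26878743] [np.float64(0.1114), np.float64(0.1758), np.float64(0.1156), np.float64(0.1727)]
-101.27
-102.65
168.98
167.44
plain [[0.5521, -0.1786], [0.5741, -0.3515], [0.4625, -0.369], [0.4384, -0.1926]] [ 0.50678388 -0.27292512] [np.float64(0.1145), np.float64(0.1743), np.float64(0.113), np.float64(0.178)]
-82.73
-82.23
-172.98
-171.11
```

View pics/c_carton.png

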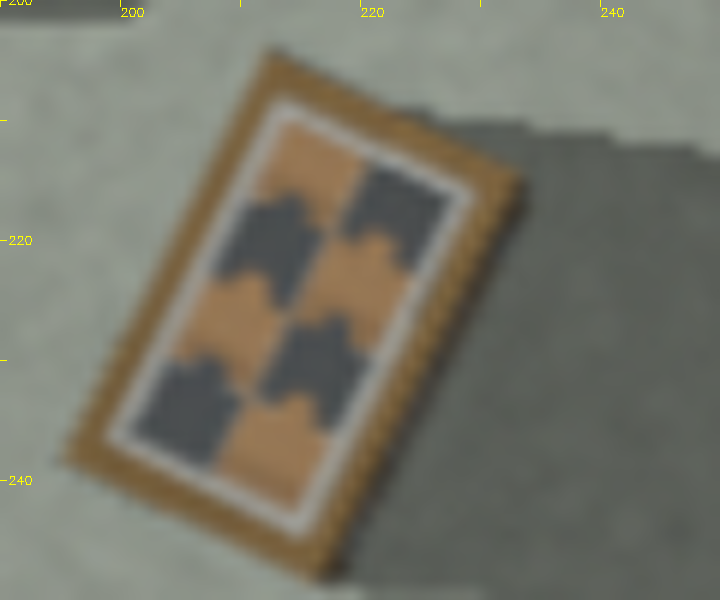

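View pics/c_tins.png

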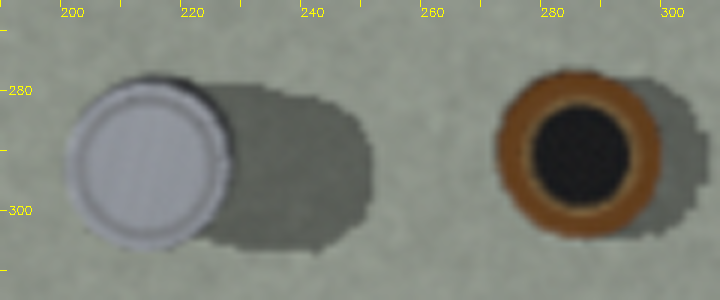

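```bash
cat > m.py <<'E'
from h import *
cal=bot.calibration("top")
def T(x,y,th,pts):
    c,s=np.cos(np.radians(th)),np.sin(np.radians(th)); p=np.array(pts,float)
    return np.c_[x+c*p[:,0]-s*p[:,1],y+s*p[:,0]+c*p[:,1],p[:,2]]
def rect(hx,hy,z): return [(-hx,-hy,z),(hx,-hy,z),(hx,hy,z),(-hx,hy,z)]
def circ(r,z,n=32): return [(r*np.cos(a),r*np.sin(a),z) for a in np.linspace(0,2*np.pi,n,endpoint=False)]
M={'split':[rect(.059,.089,.028),rect(.055,.085,.004),rect(.055,.085,.028),[(-.055,-.015,.026),(.055,-.015,.026),(.055,-.019,.026),(-.055,-.019,.026)]],
'plain':[rect(.059,.089,.028),rect(.055,.085,.004),rect(.055,.085,.028)],
'carton':[rect(.04,.025,.07),rect(.04,.025,0)],'block':[rect(.03,.0125,.07),rect(.03,.0125,0)],
'tin':[circ(.029,.05),circ(.029,0)],'canister':[circ(.023,.09),circ(.023,0)],
'small_mug':[circ(.031,.065),circ(.027,.065),[(-.004,.031,.056),(-.004,.055,.056),(.004,.055,.056),(.004,.031,.056)]]}
def overlay(img,poses,x0,y0,w,h,f,out,cam="top",cal=None,dz={}):
    c=cv2.resize(img[y0:y0+h,x0:x0+w],None,fx=f,fy=f,interpolation=cv2.INTER_CUBIC)
    for n,(x,y,th) in poses.items():
        for L in M[n]:
            q=proj(cam,T(x,y,th,L)+[0,0,dz.get(n,0)],cal); q=((q-[x0,y0]+.5)*f).round().astype(int)
            cv2.polylines(c,[q],True,(0,255,0),1)
    cv2.imwrite(out,c)
E
cat > p.py <<'E'
E
python3 - <<'E'
from m import *
from scipy.optimize import least_squares
def fit(l,hx,hy,z):
    w=np.array([ray("top",u,v,z) for u,v in l])[:,:2]
    th=np.degrees(np.arctan2(*(w[1]-w[0])[::-1]))
    base=np.array([(-hx,-hy,0),(hx,-hy,0),(hx,hy,0),(-hx,hy,0)])
    best=None
    for k in range(4):
      for perm in (w,w[::-1]):
        pw=np.roll(perm,k,0)
        r=least_squares(lambda p:(T(p[0],p[1],p[2]*57.3,base)[:,:2]-pw).ravel(),[*w.mean(0),np.radians(th)])
        if best is None or r.cost<best.cost: best=r
    p=best.x; return p[0],p[1],(np.degrees(p[2])+90)%180-90,np.sqrt(best.cost)
po={}
po['split']=fit([(91.5,230),(171,247),(157,300.5),(78,281.5)],.059,.089,.028)
po['plain']=fit([(331.8,233),(409.5,224),(419.5,275.5),(339,286)],.059,.089,.028)
po['carton']=fit([(212.5,204.5),(233.5,215),(217,248),(196,238.5)],.04,.025,.07)
po['block']=fit([(284.2,147.5),(295.3,149.5),(291.2,175.8),(280,174.2)],.03,.0125,.07)
for n,(u,v,z) in {'canister':(213.2,161.2,.09),'tin':(214.8,292.5,.05)}.items(): po[n]=(*ray("top",u,v,z)[:2],0,0)
a=ray("top",286.6,222.5,.065); b=ray("top",305.7,227,.053)
po['small_mug']=(a[0],a[1],np.degrees(np.arctan2(b[1]-a[1],b[0]-a[0]))-90,np.linalg.norm(a[:2]-b[:2]))
for n,v in po.items(): print(n,np.round(v,4))
po={n:v[:3] for n,v in po.items()}
import json; json.dump(po,open('poses.json','w'))
im=cv2.imread("pics/top_raw.png")
overlay(im,po,190,140,130,100,6,"pics/o_mid.png")
overlay(im,po,75,220,160,95,5,"pics/o_l.png")
overlay(im,po,320,210,110,85,7,"pics/o_r.png")
E
```

```text
split [ 4.79000e-01  2.68800e-01 -1.19078e+01  4.50000e-03]
plain [ 5.0680e-01 -2.7290e-01  7.6637e+00  3.6000e-03]
carton [ 5.60700e-01  7.50000e-02 -2.48114e+01  2.40000e-03]
block [ 7.0080e-01 -7.7100e-02 -8.6259e+00  1.2000e-03]
canister [0.6948 0.0803 0.     0.    ]
tin [0.4244 0.0728 0.     0.    ]
small_mug [ 5.712000e-01 -7.540000e-02 -1.910423e+02  4.290000e-02]
```

View pics/o_mid.png

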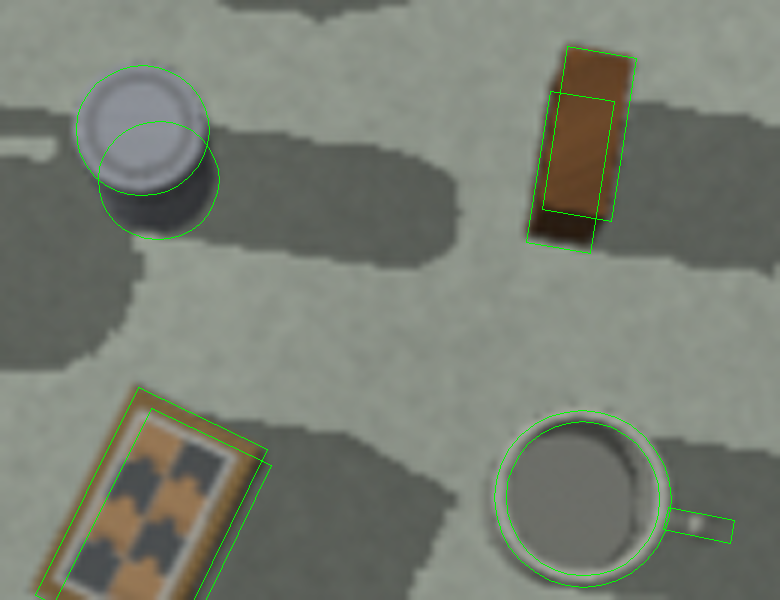

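View pics/o_l.png

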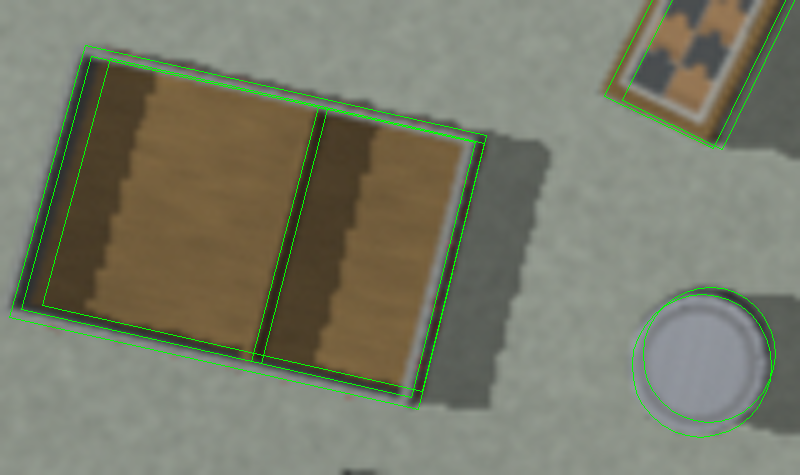

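View pics/o_r.png

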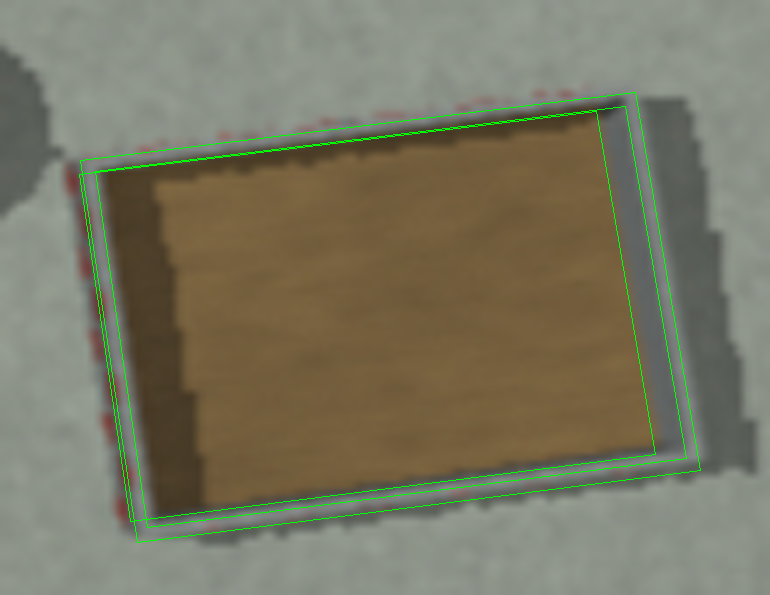

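```bash
python3 - <<'E'
from m import *
from scipy.optimize import least_squares
def fit(l,hx,hy,z):
    w=np.array([ray("top",u-.5,v-.5,z) for u,v in l])[:,:2]
    base=np.array([(-hx,-hy,0),(hx,-hy,0),(hx,hy,0),(-hx,hy,0)]); best=None
    for k in range(4):
      for perm in (w,w[::-1]):
        pw=np.roll(perm,k,0)
        r=least_squares(lambda p:(T(p[0],p[1],p[2]*57.2958,base)[:,:2]-pw).ravel(),[*w.mean(0),0])
        if best is None or r.cost<best.cost: best=r
    p=best.x; return p[0],p[1],(np.degrees(p[2])+90)%180-90,np.sqrt(best.cost)
po={}
po['split']=fit([(91.4,230),(170,248),(157.4,300.4),(77.4,281.4)],.059,.089,.028)
po['plain']=fit([(331.8,233),(409.5,224),(419.5,275.5),(339,286)],.059,.089,.028)
po['carton']=fit([(212.5,204.5),(233.5,215),(217,248),(196,238.5)],.04,.025,.07)
po['block']=fit([(284.2,147.5),(295.3,149.5),(291.2,175.8),(280,174.2)],.03,.0125,.07)
for n,(u,v,z) in {'canister':(213.2,161.2,.09),'tin':(214.8,292.5,.05)}.items(): po[n]=(*ray("top",u-.5,v-.5,z)[:2],0,0)
a=ray("top",286.1,222,.065); b=ray("top",305.2,226.5,.053)
po['small_mug']=(a[0],a[1],np.degrees(np.arctan2(b[1]-a[1],b[0]-a[0]))-90,np.linalg.norm(a[:2]-b[:2]))
for n,v in po.items(): print(n,np.round(v,4))
po={n:v[:3] for n,v in po.items()}
import json; json.dump(po,open('poses.json','w'))
im=cv2.imread("pics/top_raw.png")
overlay(im,po,190,140,130,100,6,"pics/o_mid2.png")
overlay(im,po,75,220,160,95,5,"pics/o_l2.png")
overlay(im,po,320,210,110,85,7,"pics/o_r2.png")
im=bot.get_image("side")[...,::-1].copy()
overlay(im,po,120,100,290,270,2,"pics/o_s.png","side")
E
```

```text
split [ 4.79600e-01  2.70600e-01 -1.20442e+01  4.90000e-03]
plain [ 5.0790e-01 -2.7190e-01  7.6556e+00  3.6000e-03]
carton [ 5.61700e-01  7.60000e-02 -2.48178e+01  2.40000e-03]
block [ 7.0190e-01 -7.6000e-02 -8.6304e+00  1.2000e-03]
canister [0.6958 0.0814 0.     0.    ]
tin [0.4254 0.0739 0.     0.    ]
small_mug [ 5.72200e-01 -7.44000e-02 -1.91028e+02  4.29000e-02]
```

View pics/o_s.png

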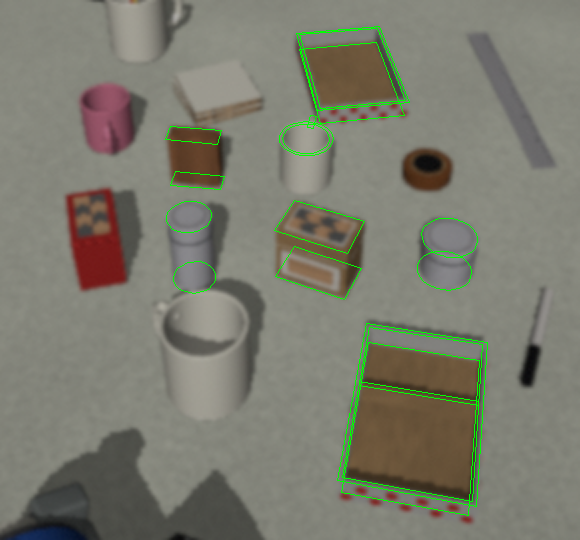

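View pics/o_l2.png

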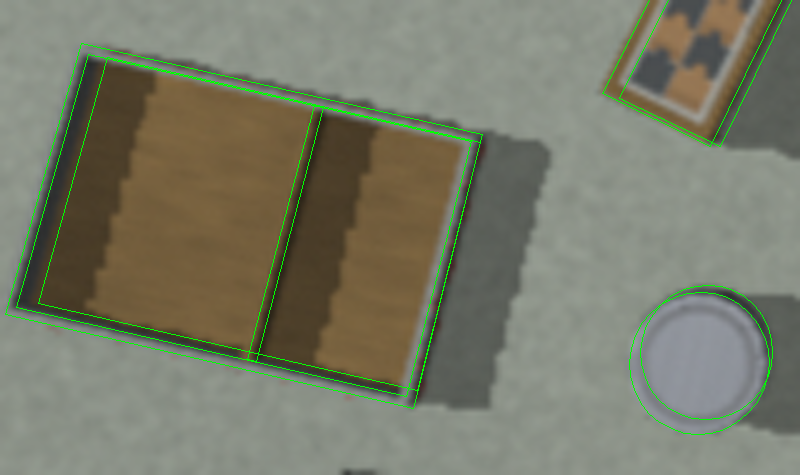

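View pics/o_r2.png

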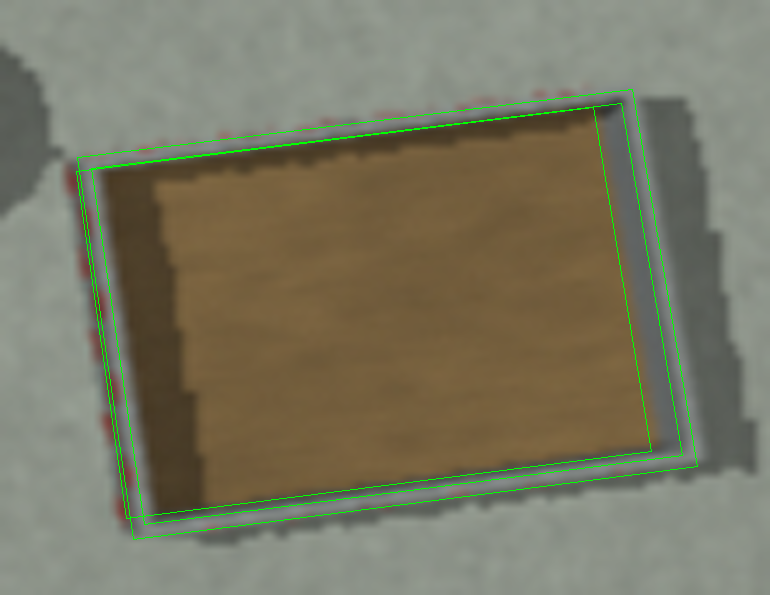

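```bash
cat > nav.py <<'E'
import sys,json
from m import *
def yaw():
    w,x,y,z=bot.state()['tool_rot']; return np.degrees(2*np.arctan2(y,x))
def nav(x,y,z,th):
    s=bot.state(); p=s['tool_pos']; w,qx,qy,qz=s['tool_rot']
    t0=np.degrees(2*np.arctan2(qy,qx)); d=np.array([x,y,z])-p
    dt=(th-t0+180)%360-180
    a=np.radians(t0+dt)
    tx=d[0]*np.cos(a)+d[1]*np.sin(a); ty=d[0]*np.sin(a)-d[1]*np.cos(a)
    tilt=np.degrees(2*np.arcsin(min(1,np.hypot(w,qz))))
    print('t%.2f pos'%s['time'],p.round(4),'yaw %.2f tilt %.2f'%(t0,tilt),'F',s['wrist_force'].round(1),'gap %.3f'%s['finger_gap'],'j7 %.2f'%s['joint_pos'][6])
    print('  turn rz total %.4f'%(-dt/180),'| after turn, units: tx %.3f ty %.3f tz %.3f'%(tx/.04,ty/.04,-d[2]/.04))
po=json.load(open('poses.json'))
def inbox(n,bx,by):
    x,y,th=po[n]; q=T(x,y,th,[(bx,by,0)])[0]; return q[0],q[1],th
if __name__=='__main__':
    nav(*map(float,sys.argv[1:5]))
E
python3 nav.py .5617 .076 .2 -24.8
```

```text
t0.25 pos [ 0.26   -0.5954  0.2014] yaw 23.59 tilt 0.05 F [-0.4  0.1  0.6] gap 0.999 j7 -0.06
  turn rz total 0.2688 | after turn, units: tx -0.194 ty -18.402 tz 0.036
```

```bash
python3 -m creep '[[0,-0.5,0,0,0,0.054,1],[0,-0.5,0,0,0,0.054,1],[0,0,0,0,0,0.054,1],[0,0,0,0,0,0.054,1],[0,0,0,0,0,0.053,1]]' 40; python3 -m creep '[[0,-0.9,0,0,0,0,1],[0,-1,0,0,0,0,1],[0,-1,0,0,0,0,1],[0,-1,0,0,0,0,1],[0,-1,0,0,0,0,1],[0,-1,0,0,0,0,1],[0,-1,0,0,0,0,1],[0,-1,0,0,0,0,1]]'; python3 nav.py .5617 .076 .12 -24.8
```

```text
time: 0.88
tool_pos: [0.2474, -0.5578, 0.2019]
tool_rot: [-0.0, 0.976, -0.218, 0.0]
wrist_force: [-0.5, -0.1, -0.3]
finger_gap: 0.998
time: 1.88
tool_pos: [0.3805, -0.2699, 0.202]
tool_rot: [0.0, 0.977, -0.215, 0.0]
wrist_force: [0.5, 0.9, -0.5]
finger_gap: 0.999
t1.88 pos [ 0.3805 -0.2699  0.202 ] yaw -24.83 tilt 0.03 F [ 0.5  0.9 -0.5] gap 0.999 j7 -1.46
  turn rz total -0.0001 | after turn, units: tx 0.485 ty -9.751 tz 2.050
```

```bash
python3 -m creep '[[0,-1,0,0,0,0,1],[0,-1,0,0,0,0,1],[0,-1,0,0,0,0,1],[0,-1,0,0,0,0,1],[0,-1,0,0,0,0,1],[0,-1,0,0,0,0,1],[0,-1,0.5,0,0,0,1],[0,-1,0.5,0,0,0,1]]'; python3 -m creep '[[0.2,-0.8,0.4,0,0,0,1],[0.2,-0.5,0.4,0,0,0,1],[0,0,0,0,0,0,1],[0,0,0,0,0,0,1]]'; python3 nav.py .5617 .076 .032 -24.8
python3 - <<'E'
from h import *
cal=bot.calibration("wrist");im=bot.get_image("wrist")[...,::-1].copy()
from m import *
import json; po=json.load(open('poses.json'))
overlay(im,{'carton':po['carton']},0,0,512,384,1,"pics/w1.png","wrist",cal)
E
```

```text
time: 2.88
tool_pos: [0.5151, 0.0203, 0.1617]
tool_rot: [-0.0, 0.977, -0.215, 0.001]
wrist_force: [1.0, -1.7, -0.3]
finger_gap: 0.998
time: 3.38
tool_pos: [0.5504, 0.059, 0.1301]
tool_rot: [0.0, 0.977, -0.215, -0.0]
wrist_force: [0.6, -0.4, -0.2]
finger_gap: 0.997
t3.38 pos [0.5504 0.059  0.1301] yaw -24.87 tilt 0.04 F [ 0.6 -0.4 -0.2] gap 0.997 j7 -2.28
  turn rz total -0.0004 | after turn, units: tx 0.078 ty -0.505 tz 2.451
```

View pics/w1.png

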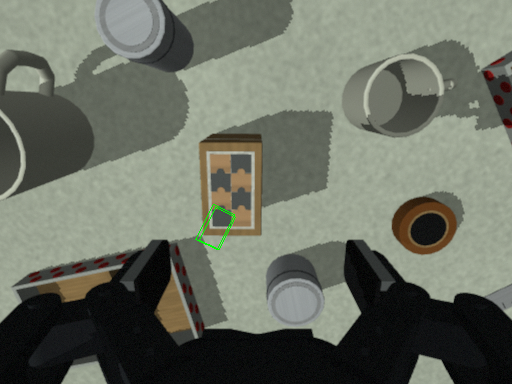

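```bash
python3 - <<'E'
from m import *
import json; po=json.load(open('poses.json'))
c=bot.calibration("wrist");im=bot.get_image("wrist")[...,::-1].copy()
overlay(im,{k:po[k] for k in('carton','tin','small_mug','canister')},60,0,420,340,2,"pics/w2.png","wrist",c)
E
```

```text
(no output)
```

View pics/w2.png

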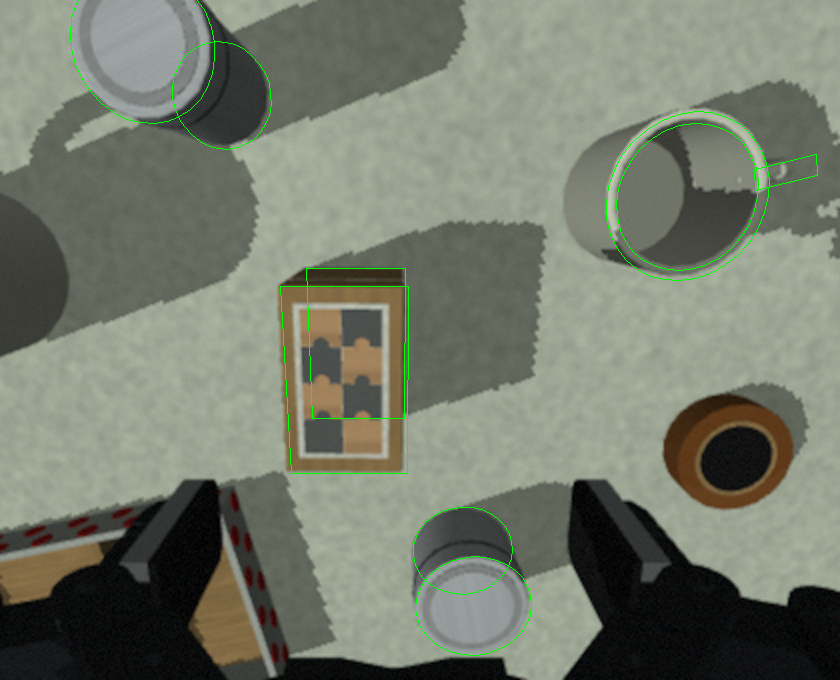

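```bash
python3 -m creep '[[0.08,-0.5,0,0,0,0,1],[0,0,0.4,0,0,0,1],[0,0,0.5,0,0,0,1],[0,0,0.5,0,0,0,1],[0,0,0.5,0,0,0,1],[0,0,0.4,0,0,0,1],[0,0,0.15,0,0,0,1],[0,0,0,0,0,0,1]]'; python3 nav.py .5617 .076 .032 -24.8;  python3 -m creep '[[0,0,0,0,0,0,0],[0,0,0,0,0,0,-0.5],[0,0,0,0,0,0,-0.5],[0,0,0,0,0,0,-0.5],[0,0,0,0,0,0,-0.5]]' 40;python3 nav.py .5617 .076 .032 -24.8
```

```text
time: 4.47
tool_pos: [0.5619, 0.0766, 0.0315]
tool_rot: [0.0, 0.977, -0.215, -0.0]
wrist_force: [-0.3, 0.1, -0.2]
finger_gap: 0.996
t4.47 pos [0.5619 0.0766 0.0315] yaw -24.82 tilt 0.04 F [-0.3  0.1 -0.2] gap 0.996 j7 -2.35
  turn rz total -0.0001 | after turn, units: tx 0.002 ty 0.015 tz -0.013
time: 5.1
tool_pos: [0.5628, 0.0768, 0.0328]
tool_rot: [-0.0, 0.977, -0.215, 0.001]
wrist_force: [-0.6, 1.3, 7.1]
finger_gap: 0.567
t5.10 pos [0.5628 0.0768 0.0328] yaw -24.83 tilt 0.09 F [-0.6  1.3  7.1] gap 0.567 j7 -2.35
  turn rz total -0.0002 | after turn, units: tx -0.017 ty 0.030 tz 0.021
```

```bash
python3 -m creep '[[0,0,-0.3,0,0,0,-0.5],[0,0,-0.6,0,0,0,-0.5],[0,0,-0.7,0,0,-0.036,-0.5],[0,0,-0.7,0,0,-0.036,-0.5],[0,0,-0.6,0,0,-0.036,-0.5],[0,0,-0.1,0,0,-0.036,-0.5],[0,0,0,0,0,-0.0363,-0.5]]'; python3 - <<'E'
from nav import *
t=inbox('plain',.011,-.056); print(t); nav(t[0],t[1],.14,7.66)
E
```

```text
time: 5.98
tool_pos: [0.5622, 0.0763, 0.1529]
tool_rot: [0.0, 0.998, 0.068, 0.001]
wrist_force: [0.2, -0.7, -1.3]
finger_gap: 0.57
(np.float64(0.5262134366745848), np.float64(-0.325891136408089), 7.65559213551694)
t5.97 pos [0.5622 0.0763 0.1529] yaw 7.83 tilt 0.07 F [ 0.2 -0.7 -1.3] gap 0.570 j7 -1.79
  turn rz total 0.0009 | after turn, units: tx -2.231 ty 9.846 tz 0.323
```

```bash
python3 -m creep '[[-0.1,0.5,0,0,0,0,-0.5],[-0.2,0.95,0,0,0,0,-0.5],[-0.22,0.97,0,0,0,0,-0.5],[-0.22,0.97,0,0,0,0,-0.5],[-0.22,0.97,0,0,0,0,-0.5],[-0.22,0.97,0,0,0,0,-0.5],[-0.22,0.97,0,0,0,0,-0.5],[-0.22,0.97,0,0,0,0,-0.5]]';python3 -m creep '[[-0.22,0.97,0,0,0,0,-0.5],[-0.22,0.9,0.1,0,0,0,-0.5],[-0.2,0.6,0.2,0,0,0,-0.5],[-0.17,0.1,0,0,0,0.001,-0.5],[0,0,0,0,0,0,-0.5]]'; python3 - <<'E'
from nav import *
t=inbox('plain',.011,-.056); nav(t[0],t[1],.1,7.66)
c=bot.calibration("wrist");im=bot.get_image("wrist")[...,::-1].copy()
s=bot.state()['tool_pos']
po['carton']=(s[0],s[1],yaw())
overlay(im,{k:po[k] for k in('carton','plain')},60,0,420,340,2,"pics/w3.png","wrist",c,{'carton':s[2]-.032})
c=bot.calibration("top");im=bot.get_image("top")[...,::-1].copy()
overlay(im,{k:po[k] for k in('carton','plain')},310,190,130,100,6,"pics/t3.png","top",c,{'carton':s[2]-.032})
E
```

```text
time: 6.98
tool_pos: [0.5358, -0.2216, 0.1522]
tool_rot: [0.0, 0.998, 0.066, -0.0]
wrist_force: [0.9, -0.6, -1.4]
finger_gap: 0.567
time: 7.6
tool_pos: [0.5175, -0.3258, 0.1401]
tool_rot: [-0.0, 0.998, 0.065, -0.0]
wrist_force: [1.5, 0.9, -0.6]
finger_gap: 0.566
t7.60 pos [ 0.5175 -0.3258  0.1401] yaw 7.43 tilt 0.04 F [ 1.5  0.9 -0.6] gap 0.566 j7 -1.06
  turn rz total -0.0013 | after turn, units: tx 0.217 ty 0.032 tz 1.002
```

View pics/w3.png

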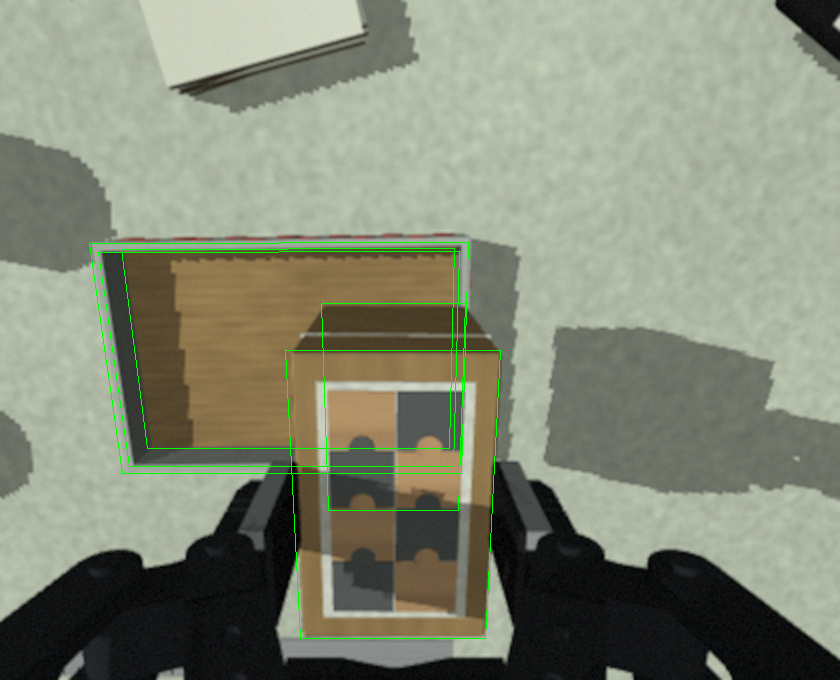

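View pics/t3.png

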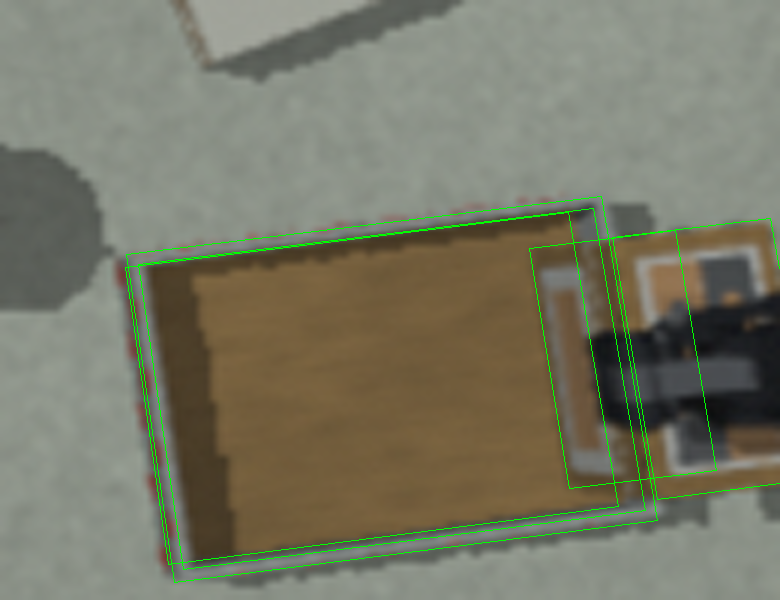

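```bash
python3 -m creep '[[0.2,0.03,0.3,0,0,0,-0.5],[0.02,0,0.7,0,0,-0.001,-0.5],[0,0,0.6,0,0,0,-0.5],[0,0,0.3,0,0,0,-0.5],[0,0,0,0,0,0,-0.5]]'; python3 - <<'E'
from nav import *
t=inbox('plain',.011,-.056); nav(t[0],t[1],.038,7.66)
c=bot.calibration("wrist");im=bot.get_image("wrist")[...,::-1].copy()
s=bot.state()['tool_pos']
po['carton']=(s[0],s[1],yaw())
overlay(im,{k:po[k] for k in('carton','plain')},60,0,420,340,2,"pics/w4.png","wrist",c,{'carton':s[2]-.032})
E
```

```text
time: 8.32
tool_pos: [0.5268, -0.3256, 0.0628]
tool_rot: [-0.001, 0.998, 0.067, -0.001]
wrist_force: [-0.3, -0.3, -2.1]
finger_gap: 0.569
t8.32 pos [ 0.5268 -0.3256  0.0628] yaw 7.68 tilt 0.11 F [-0.3 -0.3 -2.1] gap 0.569 j7 -1.09
  turn rz total 0.0001 | after turn, units: tx -0.014 ty 0.005 tz 0.621
```

View pics/w4.png

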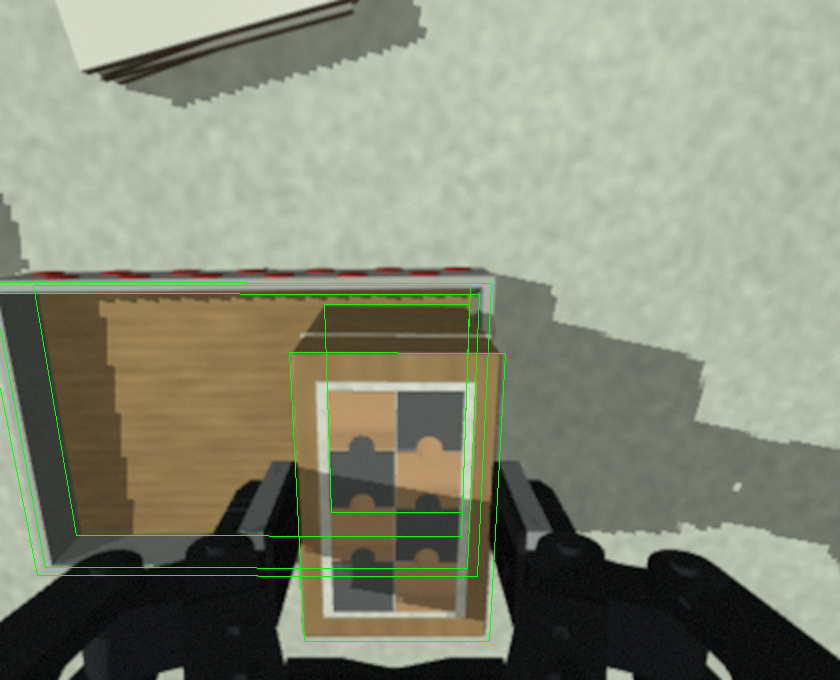

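```bash
python3 -m creep '[[0,0,0.3,0,0,0,-0.5],[0,0,0.2,0,0,0,-0.5],[0,0,0.1,0,0,0,-0.5],[0,0,0,0,0,0,-0.5]]'; python3 -m creep '[[0,0.08,0,0,0,0,-0.5],[0,0.05,0,0,0,0,-0.5],[0,0,0,0,0,0,-0.5]]';python3 nav.py .5268 -.3256 .036 7.66
```

```text
time: 8.88
tool_pos: [0.5266, -0.3264, 0.0395]
tool_rot: [-0.0, 0.998, 0.066, -0.0]
wrist_force: [-0.4, -0.4, -2.6]
finger_gap: 0.568
time: 9.25
tool_pos: [0.5276, -0.3314, 0.04]
tool_rot: [-0.0, 0.998, 0.067, -0.0]
wrist_force: [-0.8, 1.0, -0.5]
finger_gap: 0.57
t9.25 pos [ 0.5276 -0.3314  0.04  ] yaw 7.63 tilt 0.03 F [-0.8  1.  -0.5] gap 0.570 j7 -1.09
  turn rz total -0.0002 | after turn, units: tx -0.000 ty -0.145 tz 0.100
```

```bash
python3 -m creep '[[0.05,0.04,0,0,0,0,-0.5],[0,0,0,0,0,0,-0.5]]'; python3 -m creep '[[0.06,0.04,0,0,0,0,-0.5],[0,0,0,0,0,0,-0.5]]';python3 nav.py .5268 -.3256 .036 7.66
```

```text
time: 9.5
tool_pos: [0.529, -0.3314, 0.0394]
tool_rot: [-0.001, 0.998, 0.067, -0.001]
wrist_force: [-2.3, 4.4, -0.2]
finger_gap: 0.565
time: 9.75
tool_pos: [0.5307, -0.3313, 0.0389]
tool_rot: [-0.002, 0.998, 0.067, -0.002]
wrist_force: [-3.7, 6.6, -0.2]
finger_gap: 0.566
t9.75 pos [ 0.5307 -0.3313  0.0389] yaw 7.71 tilt 0.36 F [-3.7  6.6 -0.2] gap 0.566 j7 -1.09
  turn rz total 0.0003 | after turn, units: tx -0.078 ty -0.154 tz 0.071
```

```bash
python3 -m creep '[[0.06,-0.02,0,0,0,0,-0.5],[0,0,0,0,0,0,-0.5]]'; python3 -m creep '[[0.05,0,0,0,0,0,-0.5],[0,0,0,0,0,0,-0.5]]';python3 nav.py .5268 -.3256 .036 7.66
```

```text
time: 10.0
tool_pos: [0.5331, -0.3309, 0.0388]
tool_rot: [-0.002, 0.998, 0.067, -0.002]
wrist_force: [-3.2, 4.9, -1.6]
finger_gap: 0.566
time: 10.25
tool_pos: [0.534, -0.3308, 0.0388]
tool_rot: [-0.002, 0.998, 0.067, -0.003]
wrist_force: [-5.3, 5.7, 1.3]
finger_gap: 0.563
t10.25 pos [ 0.534  -0.3308  0.0388] yaw 7.69 tilt 0.40 F [-5.3  5.7  1.3] gap 0.563 j7 -1.09
  turn rz total 0.0002 | after turn, units: tx -0.161 ty -0.153 tz 0.070
```

```bash
python3 -m creep '[[0.02,0,0.06,0,0,0,-0.5],[0,0,0.03,0,0,0,-0.5],[0,0,0,0,0,0,-0.5]]';python3 nav.py .534 -.331 .036 7.66; python3 -m creep '[[-0.02,0,0,0,0,0,0.3],[0,0,0,0,0,0,0.6],[0,0,0,0,0,0,0.6],[0,0,0,0,0,0,0.6]]'; python3 nav.py .534 -.331 .18 97.66
```

```text
time: 10.62
tool_pos: [0.5334, -0.3309, 0.0374]
tool_rot: [-0.002, 0.998, 0.067, -0.004]
wrist_force: [-13.8, 9.2, 18.0]
finger_gap: 0.566
t10.62 pos [ 0.5334 -0.3309  0.0374] yaw 7.68 tilt 0.54 F [-13.8   9.2  18. ] gap 0.566 j7 -1.09
  turn rz total 0.0001 | after turn, units: tx 0.014 ty 0.005 tz 0.034
time: 11.12
tool_pos: [0.5368, -0.3332, 0.0362]
tool_rot: [0.0, 0.998, 0.066, 0.0]
wrist_force: [0.0, 0.7, 0.0]
finger_gap: 0.8
t11.12 pos [ 0.5368 -0.3332  0.0362] yaw 7.61 tilt 0.03 F [0.  0.7 0. ] gap 0.800 j7 -1.09
  turn rz total -0.5003 | after turn, units: tx 0.065 ty -0.062 tz -3.595
```

```bash
python3 -m creep '[[0,0,-0.4,0,0,0,0.6],[0,0,-0.8,0,0,0,0.8],[0,0,-0.9,0,0,-0.05,1],[0,0,-0.8,0,0,-0.055,1],[0,-0.5,-0.3,0,0,-0.056,1],[0,0,0,0,0,-0.056,1],[0,0,0,0,0,-0.056,1],[0,0,0,0,0,-0.056,1]]';python3 -m creep '[[0,0,0,0,0,-0.055,1],[0,0,0,0,0,-0.026,1]]'; python3 - <<'E'
from nav import *
nav(.7019,-.076,.17,81.4)
c=bot.calibration("wrist");im=bot.get_image("wrist")[...,::-1].copy()
cv2.imwrite("pics/w5.png",im)
c=bot.calibration("top");im=bot.get_image("top")[...,::-1].copy()
cv2.imwrite("pics/t5.png",im)
overlay(im,{k:po[k] for k in('plain',)},320,205,110,90,7,"pics/t5o.png","top",c)
E
```

```text
time: 12.12
tool_pos: [0.5279, -0.3153, 0.1657]
tool_rot: [0.001, 0.833, 0.553, 0.0]
wrist_force: [0.2, -0.7, 0.5]
finger_gap: 1.001
time: 12.38
tool_pos: [0.5278, -0.3153, 0.1655]
tool_rot: [0.001, 0.757, 0.653, 0.0]
wrist_force: [-0.2, -0.1, 0.9]
finger_gap: 1.0
t12.38 pos [ 0.5278 -0.3153  0.1655] yaw 81.60 tilt 0.08 F [-0.2 -0.1  0.9] gap 1.000 j7 0.08
  turn rz total 0.0011 | after turn, units: tx 6.567 ty 3.409 tz -0.113
```

View pics/t5o.png

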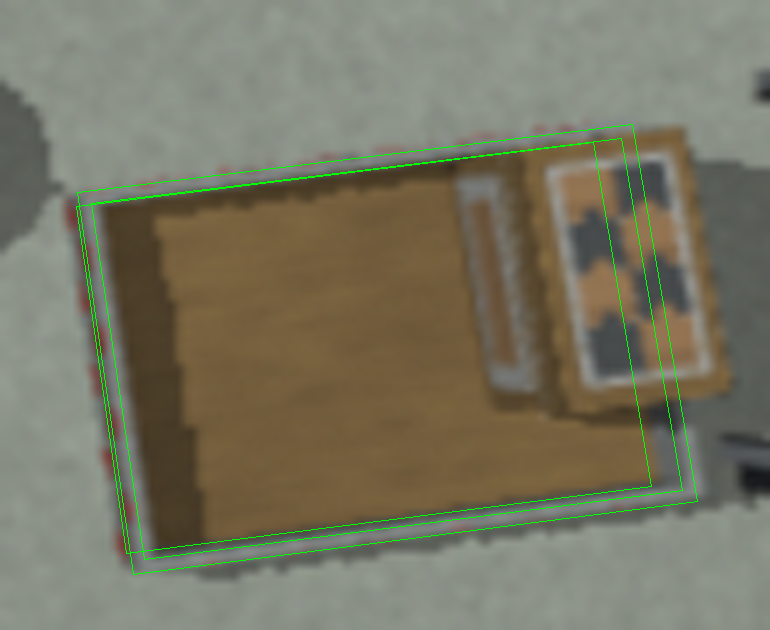

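View pics/w5.png

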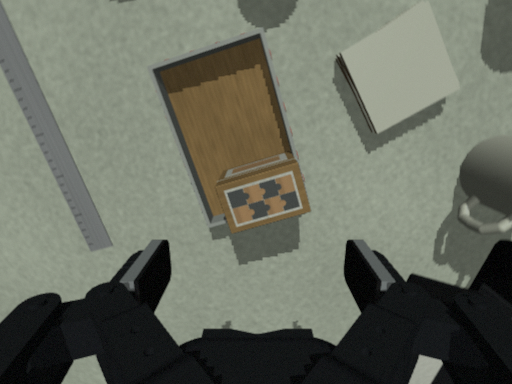

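```bash
sed -i 's/"plain": \[[^]]*\]/"plain": [0.5102,-0.2732,7.66]/' poses.json; python3 -m creep '[[0.6,0.2,0,0,0,0,1],[0.9,0.4,0,0,0,0,1],[0.9,0.45,0,0,0,0,1],[0.9,0.5,0,0,0,0,1],[0.9,0.5,0,0,0,0,1],[0.9,0.5,0.3,0,0,0,1],[0.9,0.5,0.6,0,0,0,1],[0.6,0.3,0.5,0,0,0,1]]'; python3 -m creep '[[0,0,0,0,0,0,1]]'; python3 - <<'E'
from nav import *
nav(.7019,-.076,.034,81.4)
c=bot.calibration("wrist");im=bot.get_image("wrist")[...,::-1].copy()
overlay(im,{k:po[k] for k in('block','small_mug')},60,40,420,340,2,"pics/w6.png","wrist",c)
E
```

```text
time: 13.48
tool_pos: [0.7006, -0.0716, 0.1083]
tool_rot: [0.0, 0.758, 0.652, 0.0]
wrist_force: [0.5, 0.0, 0.3]
finger_gap: 1.0
time: 13.6
tool_pos: [0.6992, -0.0704, 0.1068]
tool_rot: [-0.001, 0.757, 0.653, -0.0]
wrist_force: [-0.2, 0.1, 1.3]
finger_gap: 0.996
t13.60 pos [ 0.6992 -0.0704  0.1068] yaw 81.59 tilt 0.17 F [-0.2  0.1  1.3] gap 0.996 j7 -0.38
  turn rz total 0.0011 | after turn, units: tx -0.127 ty 0.088 tz 1.821
```

View pics/w6.png

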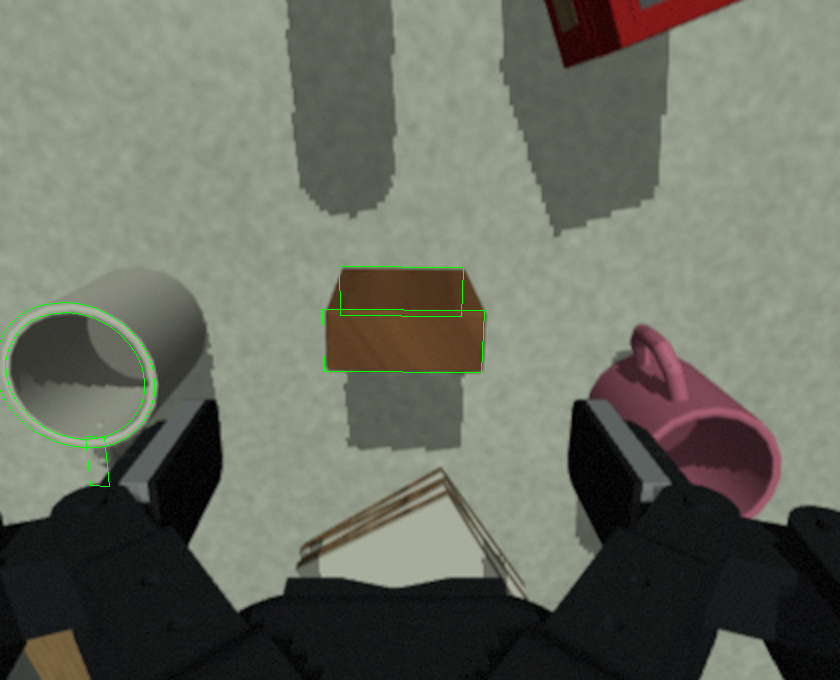

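```bash
python3 -m creep '[[-0.05,0.09,0,0,0,0,1],[0,0,0.4,0,0,0,1],[0,0,0.5,0,0,0,1],[0,0,0.5,0,0,0,1],[0,0,0.35,0,0,0,1],[0,0,0.07,0,0,0,1],[0,0,0,0,0,0,1]]'; python3 nav.py .7019 -.076 .034 81.4;  python3 -m creep '[[0,0,0,0,0,0,0],[0,0,0,0,0,0,-0.2],[0,0,0,0,0,0,-0.2],[0,0,0,0,0,0,-0.2],[0,0,0,0,0,0,-0.2]]' 40;python3 nav.py .7019 -.076 .034 81.4
```

```text
time: 14.52
tool_pos: [0.703, -0.0762, 0.0355]
tool_rot: [-0.0, 0.758, 0.652, 0.0]
wrist_force: [-0.9, 1.0, 0.4]
finger_gap: 0.999
t14.53 pos [ 0.703  -0.0762  0.0355] yaw 81.44 tilt 0.02 F [-0.9  1.   0.4] gap 0.999 j7 -0.41
  turn rz total 0.0002 | after turn, units: tx 0.001 ty -0.028 tz 0.037
time: 15.15
tool_pos: [0.7035, -0.0758, 0.0399]
tool_rot: [0.001, 0.758, 0.652, 0.0]
wrist_force: [-7.7, 0.2, 18.6]
finger_gap: 0.405
t15.15 pos [ 0.7035 -0.0758  0.0399] yaw 81.42 tilt 0.10 F [-7.7  0.2 18.6] gap 0.405 j7 -0.41
  turn rz total 0.0001 | after turn, units: tx -0.011 ty -0.039 tz 0.147
```

```bash
python3 - <<'E'
from nav import *
im=bot.get_image("wrist")[...,::-1].copy()
cv2.imwrite("pics/w7.png",im)
im=bot.get_image("side")[...,::-1].copy()
cv2.imwrite("pics/s7.png",cv2.resize(im[120:300,160:360],None,fx=4,fy=3.3))
nav(.7019,-.076,.034,81.4)
E
```

```text
t15.25 pos [ 0.7035 -0.0759  0.0398] yaw 81.43 tilt 0.10 F [-7.5  0.7 18.7] gap 0.401 j7 -0.41
  turn rz total 0.0001 | after turn, units: tx -0.009 ty -0.038 tz 0.146
```

View pics/w7.png

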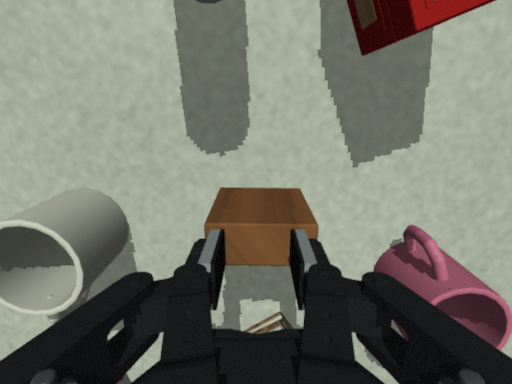

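View pics/s7.png

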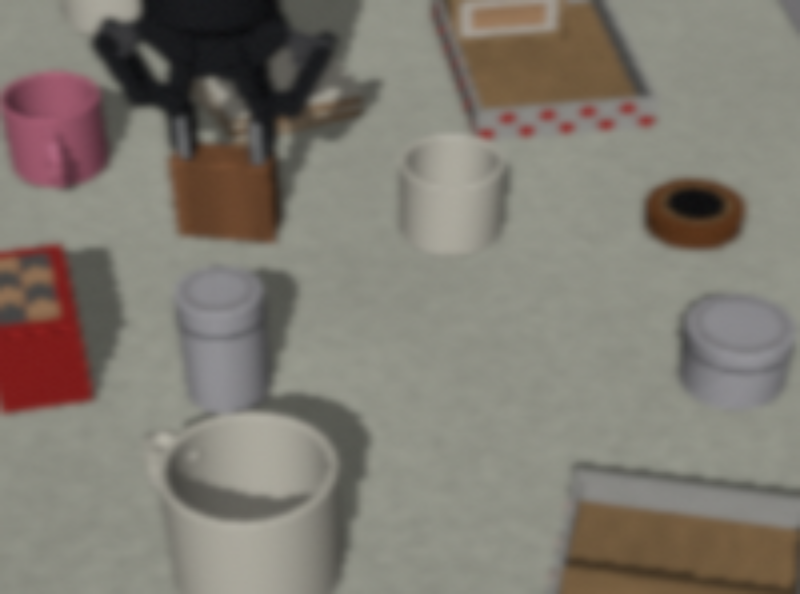

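```bash
python3 - <<'E'
from nav import *
s=bot.state();p=s['tool_pos'];c=bot.calibration("wrist")
a=np.radians(yaw()); X=np.array([np.cos(a),np.sin(a),0]);Y=np.array([np.sin(a),-np.cos(a),0])
for z in(0,.01,.02,.03,.04):
    print(z,[proj("wrist",p+k*Y*.017+np.array([0,0,z])+X*dx,c).round(1).tolist() for k in(-1,1) for dx in(-.011,.011)], [proj("side",p+k*Y*.017+np.array([0,0,z])).round(1).tolist() for k in(-1,1)])
im=cv2.imread("pics/w7.png"); cv2.imwrite("pics/w7c.png",cv2.resize(im[170:340,150:370],None,fx=3.6,fy=3.5,interpolation=cv2.INTER_CUBIC))
E
```

```text
0 [[[229.0, 238.7]], [[228.1, 206.2]], [[282.3, 238.7]], [[283.2, 206.2]]] [[[223.4, 177.6]], [[209.2, 176.3]]]
0.01 [[[227.5, 246.0]], [[226.5, 211.9]], [[283.6, 246.0]], [[284.6, 211.9]]] [[[223.1, 174.3]], [[208.9, 173.0]]]
0.02 [[[225.9, 254.1]], [[224.8, 218.3]], [[285.2, 254.1]], [[286.3, 218.3]]] [[[222.9, 171.0]], [[208.5, 169.7]]]
0.03 [[[224.1, 263.2]], [[222.8, 225.6]], [[286.9, 263.2]], [[288.2, 225.6]]] [[[222.6, 167.6]], [[208.2, 166.3]]]
0.04 [[[222.0, 273.4]], [[220.5, 233.7]], [[288.8, 273.4]], [[290.3, 233.8]]] [[[222.4, 164.2]], [[207.9, 162.9]]]
```

View pics/w7c.png

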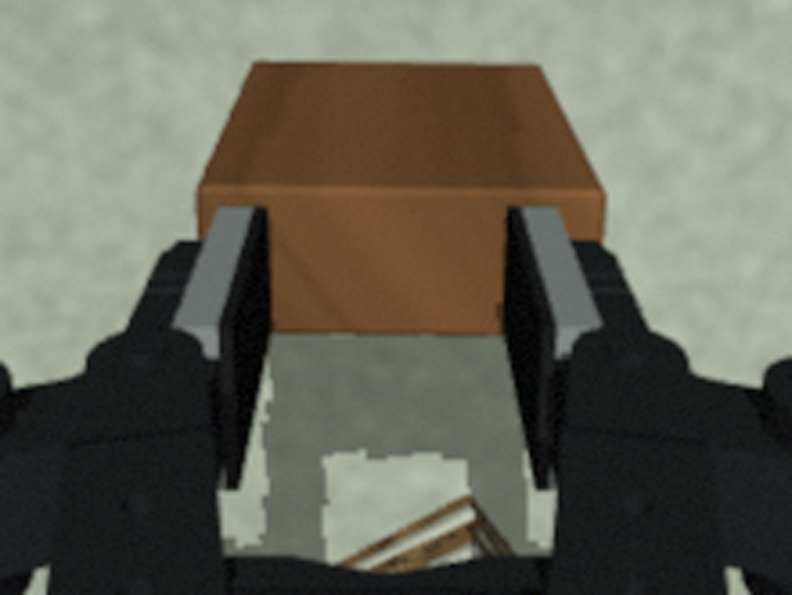

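```bash
python3 -m creep '[[0,0,-0.2,0,0,0,0],[0,0,-0.6,0,0,0,1],[0,0,-0.4,0,0,0,1],[0,0,0,0,0,0,1]]'; python3 - <<'E'
from nav import *
nav(.7019,-.076,.034,81.4)
s=bot.state();p=s['tool_pos']
a=np.radians(yaw()); Y=np.array([np.sin(a),-np.cos(a),0])
im=bot.get_image("side")[...,::-1].copy()
x0,y0,f=150,80,6
c=cv2.resize(im[y0:y0+100,x0:x0+125],None,fx=f,fy=f,interpolation=cv2.INTER_CUBIC)
for z,col in((0,(0,0,255)),(.013,(0,255,0)),(.032,(255,0,0)),(.05,(0,255,255))):
  for k in(-1,1):
    q=proj("side",p+k*Y*.0425+[0,0,z])[0]; cv2.circle(c,tuple(((q-[x0,y0]+.5)*f).astype(int).tolist()),4,col,-1)
cv2.imwrite("pics/s8.png",c)
w=bot.get_image("wrist")[...,::-1].copy()
po2={'block':po['block']}
overlay(w,po2,60,40,420,340,2,"pics/w8.png","wrist",bot.calibration("wrist"))
E
```

```text
time: 15.75
tool_pos: [0.7043, -0.0764, 0.086]
tool_rot: [0.001, 0.758, 0.652, 0.001]
wrist_force: [-0.1, -0.3, -0.3]
finger_gap: 0.999
t15.75 pos [ 0.7043 -0.0764  0.086 ] yaw 81.41 tilt 0.23 F [-0.1 -0.3 -0.3] gap 0.999 j7 -0.39
  turn rz total 0.0001 | after turn, units: tx 0.002 ty -0.060 tz 1.299
```

View pics/s8.png

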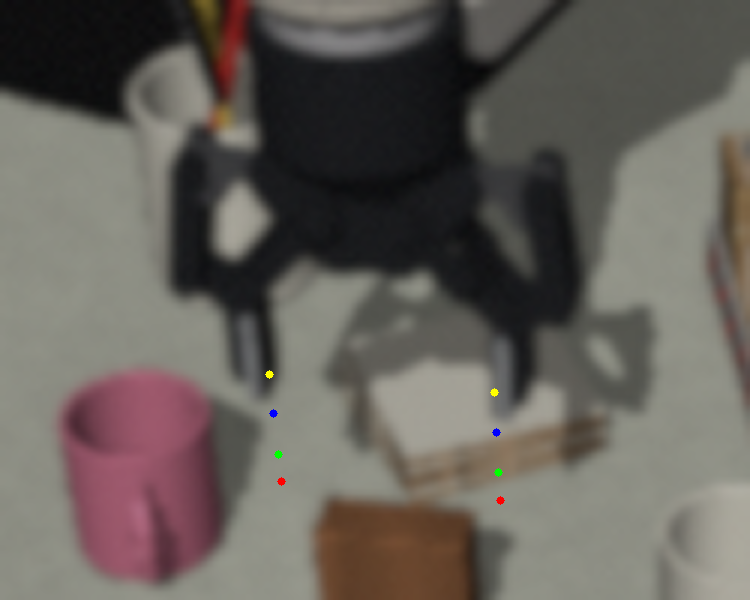

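View pics/w8.png

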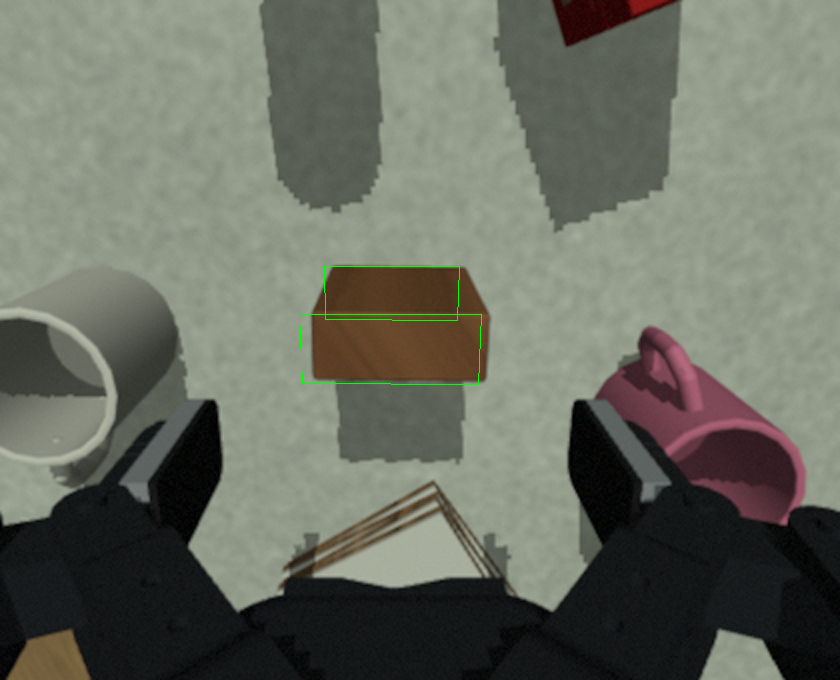

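```bash
python3 -m creep '[[0.06,0,0.3,0,0,0,1],[0,0,0.4,0,0,0,1],[0,0,0.5,0,0,0,1],[0,0,0.5,0,0,0,1],[0,0,0.4,0,0,0,1],[0,0,0.1,0,0,0,1],[0,0,0,0,0,0,1]]'; python3 nav.py .7045 -.0735 -.003 81.4;  python3 -m creep '[[0,0,0,0,0,0,0.5],[0,0,0,0,0,0,0],[0,0,0,0,0,0,0],[0,0,0,0,0,0,0]]' 40;python3 nav.py .7045 -.0735 -.003 81.4
```

```text
time: 16.73
tool_pos: [0.7032, -0.0739, -0.0046]
tool_rot: [-0.0, 0.758, 0.652, 0.0]
wrist_force: [0.4, -0.9, 0.7]
finger_gap: 0.998
t16.73 pos [ 0.7032 -0.0739 -0.0046] yaw 81.43 tilt 0.01 F [ 0.4 -0.9  0.7] gap 0.998 j7 -0.43
  turn rz total 0.0002 | after turn, units: tx 0.016 ty 0.029 tz -0.041
time: 17.23
tool_pos: [0.704, -0.0741, -0.0034]
tool_rot: [0.001, 0.758, 0.652, 0.001]
wrist_force: [0.1, -0.0, 5.4]
finger_gap: 0.699
t17.23 pos [ 0.704  -0.0741 -0.0034] yaw 81.42 tilt 0.10 F [ 0.1 -0.   5.4] gap 0.699 j7 -0.43
  turn rz total 0.0001 | after turn, units: tx 0.017 ty 0.011 tz -0.009
```

```bash
python3 -m creep '[[0,0,-0.3,0,0,0,0],[0,0,-0.6,0,0,0,0],[0,0,-0.7,0,0,-0.045,0],[0,0,-0.8,0,0,-0.045,0],[0,0,-0.4,0,0,0,0],[0,0,0,0,0,0,0]]'; python3 - <<'E'
from nav import *
t=inbox('plain',.008,-.010); print(t); nav(t[0],t[1],.1,97.66)
E
```

```text
time: 17.98
tool_pos: [0.7039, -0.0742, 0.1093]
tool_rot: [0.001, 0.66, 0.752, 0.001]
wrist_force: [-0.1, 0.1, -1.7]
finger_gap: 0.697
(np.float64(0.5194615551460752), np.float64(-0.2820444104538521), 7.66)
t17.98 pos [ 0.7039 -0.0742  0.1093] yaw 97.48 tilt 0.16 F [-0.1  0.1 -1.7] gap 0.697 j7 -0.14
  turn rz total -0.0010 | after turn, units: tx -4.534 ty -5.263 tz 0.233
```

```bash
python3 -m creep '[[-0.4,-0.5,0,0,0,0,0],[-0.7,-0.8,0,0,0,0,0],[-0.75,-0.85,0,0,0,0,0],[-0.75,-0.85,0,0,0,0,0],[-0.75,-0.85,0,0,0,0,0],[-0.6,-0.7,0,0,0,0,0],[-0.4,-0.5,0.1,0,0,-0.001,0],[0,0,0.1,0,0,0,0]]';python3 -m creep '[[-0.1,-0.15,0,0,0,0,0],[0,0,0,0,0,0,0]]'; python3 - <<'E'
from nav import *
t=inbox('plain',.008,-.010); nav(t[0],t[1],.04,97.66)
c=bot.calibration("wrist");im=bot.get_image("wrist")[...,::-1].copy()
s=bot.state()['tool_pos']
po['block']=(s[0],s[1]-.003,7.66); q=inbox('plain',.015,-.06); po['carton']=(q[0],q[1],7.66)
overlay(im,{k:po[k] for k in('carton','plain','block')},60,40,420,340,2,"pics/w9.png","wrist",c,{'carton':.004,'block':s[2]+.003})
c=bot.calibration("top");im=bot.get_image("top")[...,::-1].copy()
overlay(im,{k:po[k] for k in('carton','plain')},310,200,130,100,6,"pics/t9.png","top",c,{'carton':.004})
E
```

```text
time: 18.98
tool_pos: [0.5235, -0.2754, 0.098]
tool_rot: [-0.001, 0.659, 0.752, -0.001]
wrist_force: [0.7, -0.2, -1.3]
finger_gap: 0.698
time: 19.23
tool_pos: [0.5208, -0.2774, 0.0992]
tool_rot: [-0.0, 0.657, 0.754, 0.0]
wrist_force: [0.7, -0.7, -0.2]
finger_gap: 0.701
t19.23 pos [ 0.5208 -0.2774  0.0992] yaw 97.84 tilt 0.03 F [ 0.7 -0.7 -0.2] gap 0.701 j7 0.22
  turn rz total 0.0010 | after turn, units: tx -0.111 ty -0.049 tz 1.481
```

View pics/w9.png

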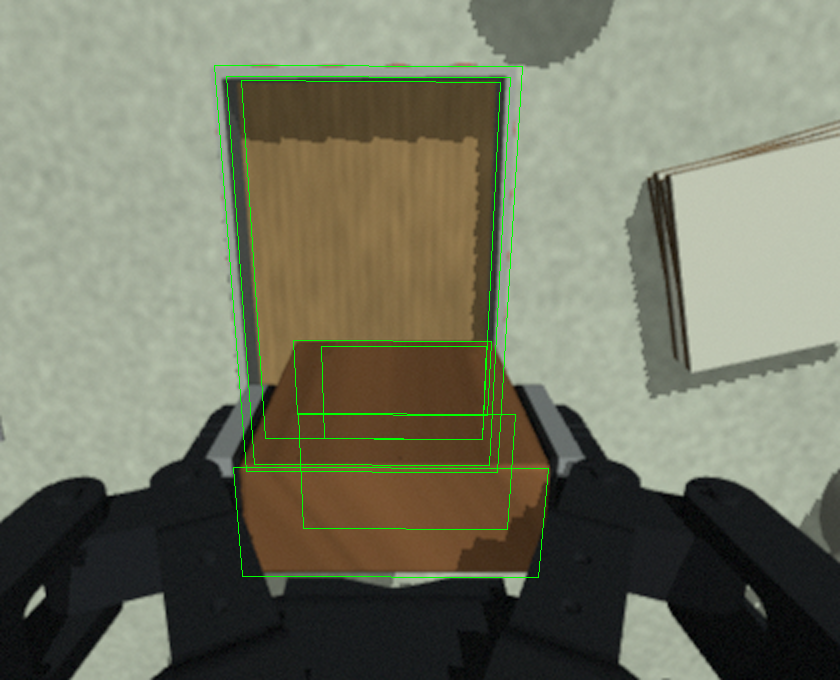

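View pics/t9.png

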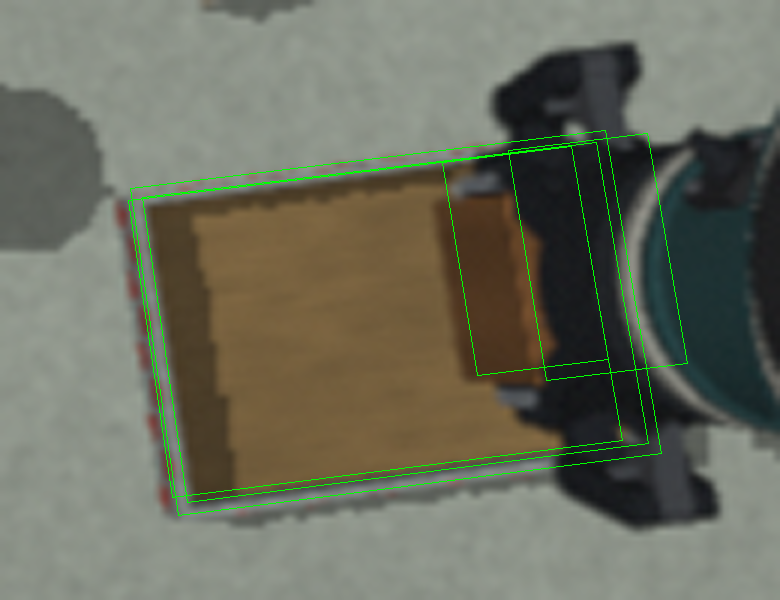

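```bash
python3 -m creep '[[-0.06,-0.05,0.3,0,0,0.001,0],[0,0,0.5,0,0,0,0],[0,0,0.6,0,0,0,0],[0,0,0.5,0,0,0,0],[0,0,0.35,0,0,0,0],[0,0,0.12,0,0,0,0],[0,0,0,0,0,0,0]]'; python3 - <<'E'
from nav import *
t=inbox('plain',.008,-.022); nav(t[0],t[1],.002,97.66)
E
```

```text
time: 20.2
tool_pos: [0.5191, -0.2807, 0.0046]
tool_rot: [-0.0, 0.658, 0.753, 0.0]
wrist_force: [-0.1, 0.8, -1.2]
finger_gap: 0.695
t20.20 pos [ 0.5191 -0.2807  0.0046] yaw 97.63 tilt 0.01 F [-0.1  0.8 -1.2] gap 0.695 j7 0.14
  turn rz total -0.0002 | after turn, units: tx -0.336 ty 0.005 tz 0.065
```

```bash
python3 -m creep '[[-0.12,0,0.03,0,0,0,0],[-0.12,0,0.02,0,0,0,0],[0,0,0,0,0,0,0]]'; python3 nav.py .519 -.281 0 97.66;python3 -m creep '[[-0.05,0,0,0,0,0,0],[0,0,0,0,0,0,0]]'; python3 nav.py .519 -.281 0 97.66
```

```text
time: 20.58
tool_pos: [0.5203, -0.2912, 0.0029]
tool_rot: [0.0, 0.659, 0.752, -0.0]
wrist_force: [-0.2, 0.4, -0.3]
finger_gap: 0.699
t20.57 pos [ 0.5203 -0.2912  0.0029] yaw 97.56 tilt 0.05 F [-0.2  0.4 -0.3] gap 0.699 j7 0.15
  turn rz total -0.0006 | after turn, units: tx 0.257 ty 0.002 tz 0.073
time: 20.82
tool_pos: [0.5205, -0.2919, 0.0027]
tool_rot: [-0.0, 0.658, 0.753, 0.0]
wrist_force: [0.6, 1.2, -0.7]
finger_gap: 0.7
t20.82 pos [ 0.5205 -0.2919  0.0027] yaw 97.64 tilt 0.02 F [ 0.6  1.2 -0.7] gap 0.700 j7 0.16
  turn rz total -0.0001 | after turn, units: tx 0.275 ty -0.001 tz 0.068
```

```bash
python3 -m creep '[[-0.05,0,0,0,0,0,0],[0,0,0,0,0,0,0]]'; python3 -m creep '[[-0.05,0,0,0,0,0,0],[0,0,0,0,0,0,0]]'; python3 nav.py .519 -.281 0 97.66
```

```text
time: 21.08
tool_pos: [0.5205, -0.292, 0.0025]
tool_rot: [-0.001, 0.658, 0.753, 0.001]
wrist_force: [-0.4, 5.9, 1.4]
finger_gap: 0.699
time: 21.32
tool_pos: [0.5206, -0.292, 0.0024]
tool_rot: [-0.002, 0.657, 0.754, 0.001]
wrist_force: [-3.3, 8.4, 2.8]
finger_gap: 0.696
t21.32 pos [ 0.5206 -0.292   0.0024] yaw 97.81 tilt 0.28 F [-3.3  8.4  2.8] gap 0.696 j7 0.17
  turn rz total 0.0008 | after turn, units: tx 0.279 ty -0.002 tz 0.061
```

```bash
python3 -m creep '[[0.03,0,0.05,0,0,0,0],[0,0,0.02,0,0,0,0],[0,0,0,0,0,0,0]]'; python3 -m creep '[[0,0,0,0,0,0,0.3],[0,0,0,0,0,0,0.6],[0,0,0,0,0,0,0.8],[0,0,-0.3,0,0,0,0.8],[0,0,-0.7,0,0,0,0.8],[0,0,-0.9,0,0,0,1],[0,0,-0.9,0,0,0,1],[0,0,-0.6,0,0,0,1]]'; python3 - <<'E'
from nav import *
c=bot.calibration("wrist");im=bot.get_image("wrist")[...,::-1].copy()
t=po['tin'];nav(t[0],t[1],.12,97.66)
cv2.imwrite("pics/w10.png",im)
overlay(im,{k:po[k] for k in('plain',)},60,40,420,340,2,"pics/w10.png","wrist",c)
E
```

```text
time: 21.7
tool_pos: [0.5209, -0.292, 0.0006]
tool_rot: [-0.001, 0.658, 0.753, 0.001]
wrist_force: [-4.8, 7.5, 9.4]
finger_gap: 0.697
time: 22.7
tool_pos: [0.5216, -0.2957, 0.1387]
tool_rot: [0.002, 0.659, 0.752, 0.0]
wrist_force: [0.7, -0.8, -0.6]
finger_gap: 1.004
t22.75 pos [ 0.5232 -0.2963  0.1414] yaw 97.61 tilt 0.42 F [ 1.1 -0.   1.7] gap 1.004 j7 0.27
  turn rz total -0.0003 | after turn, units: tx 9.498 ty -1.191 tz 0.536
```

View pics/w10.png

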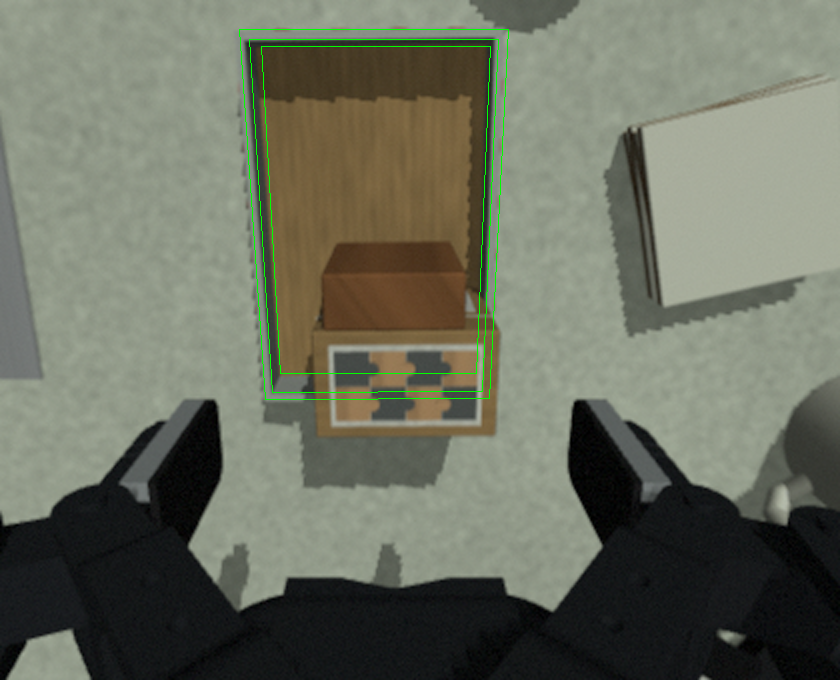

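```bash
python3 -m creep '[[0.6,-0.1,0,0,0,0,1],[1,-0.12,0,0,0,0,1],[1,-0.12,0,0,0,0,1],[1,-0.12,0,0,0,0,1],[1,-0.12,0,0,0,0,1],[1,-0.12,0,0,0,0,1],[1,-0.12,0,0,0,0,1],[1,-0.12,0.2,0,0,0,1]]'; python3 -m creep '[[1,-0.12,0.4,0,0,0,1],[0.6,-0.1,0.3,0,0,0,1],[0.3,0,0.3,0,0,0,1],[0,0,0.2,0,0,0,1],[0,0,0,0,0,0,1]]'; python3 - <<'E'
from nav import *
c=bot.calibration("wrist");im=bot.get_image("wrist")[...,::-1].copy()
t=po['tin'];nav(t[0],t[1],-.01,97.66)
overlay(im,{k:po[k] for k in('tin','split')},60,40,420,340,2,"pics/w11.png","wrist",c)
E
```

```text
time: 23.75
tool_pos: [0.4436, 0.0022, 0.1286]
tool_rot: [0.001, 0.659, 0.752, 0.0]
wrist_force: [0.3, 0.7, 0.6]
finger_gap: 1.002
time: 24.38
tool_pos: [0.4243, 0.0748, 0.0796]
tool_rot: [-0.0, 0.659, 0.752, -0.0]
wrist_force: [0.1, 0.2, 0.5]
finger_gap: 1.0
t24.43 pos [0.4247 0.0747 0.0799] yaw 97.56 tilt 0.02 F [-0.5 -0.1 -0.1] gap 1.001 j7 -0.52
  turn rz total -0.0005 | after turn, units: tx -0.023 ty 0.014 tz 2.248
```

View pics/w11.png

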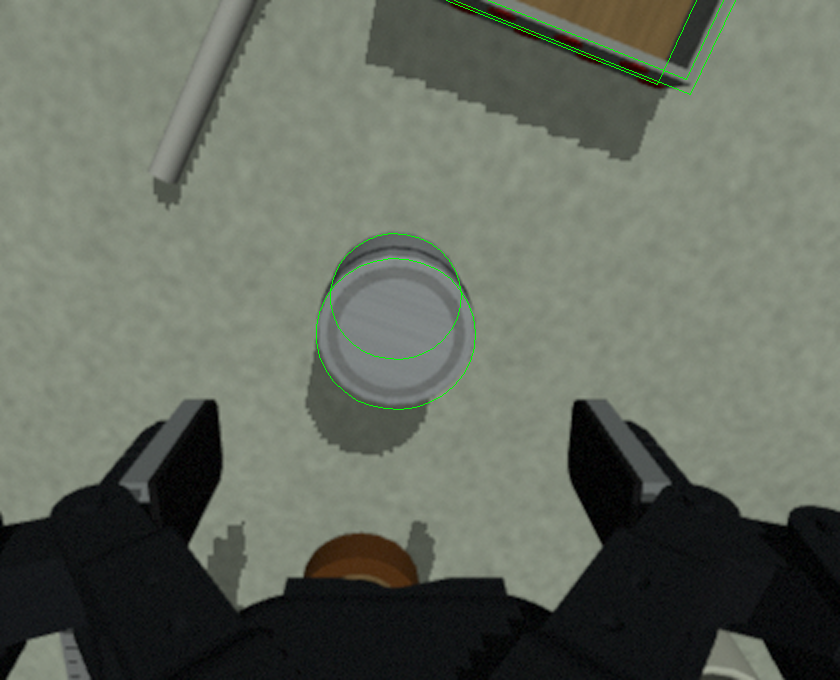

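```bash
python3 -m creep '[[-0.02,0.01,0.4,0,0,0,1],[0,0,0.5,0,0,0,1],[0,0,0.5,0,0,0,1],[0,0,0.5,0,0,0,1],[0,0,0.25,0,0,0,1],[0,0,0.1,0,0,0,1],[0,0,0,0,0,0,1]]';  python3 -m creep '[[0,0,0,0,0,0,0.5],[0,0,0,0,0,0,0],[0,0,0,0,0,0,0],[0,0,0,0,0,0,0]]' 40;python3 nav.py .4254 .0739 -.01 97.66; python3 -m creep '[[0,0,-0.3,0,0,0,0],[0,0,-0.7,0,0,0,0],[0,0,-0.8,0,0,0,0],[0,0,-0.8,0,0,0,0],[0,0,-0.2,0,0,0,0],[0,0,0,0,0,0,0]]'; python3 - <<'E'
from nav import *
t=inbox('plain',0,.04); nav(t[0],t[1],.1,97.66)
E
```

```text
time: 25.3
tool_pos: [0.4251, 0.0747, -0.0101]
tool_rot: [0.0, 0.659, 0.753, 0.0]
wrist_force: [-0.4, 0.1, 0.0]
finger_gap: 1.001
time: 25.8
tool_pos: [0.4255, 0.0747, -0.0094]
tool_rot: [0.001, 0.659, 0.753, 0.0]
wrist_force: [-0.4, -0.5, 5.6]
finger_gap: 0.673
t25.80 pos [ 0.4255  0.0747 -0.0094] yaw 97.62 tilt 0.07 F [-0.4 -0.5  5.6] gap 0.673 j7 -0.70
  turn rz total -0.0002 | after turn, units: tx -0.020 ty -0.004 tz 0.014
time: 26.55
tool_pos: [0.425, 0.0743, 0.1021]
tool_rot: [0.001, 0.659, 0.752, 0.0]
wrist_force: [0.4, 1.2, -1.3]
finger_gap: 0.666
t26.55 pos [0.425  0.0743 0.1021] yaw 97.58 tilt 0.06 F [ 0.4  1.2 -1.3] gap 0.666 j7 -0.48
  turn rz total -0.0004 | after turn, units: tx -7.893 ty 0.952 tz 0.054
```

```bash
python3 -m creep '[[-0.6,0.1,0,0,0,0,0],[-1,0.12,0,0,0,0,0],[-1,0.12,0,0,0,0,0],[-1,0.12,0,0,0,0,0],[-1,0.12,0,0,0,0,0],[-1,0.12,0,0,0,0,0],[-1,0.12,0,0,0,0,0],[-0.8,0.1,0,0,0,0,0]]'; python3 -m creep '[[-0.4,0.03,0,0,0,0,0],[0,0,0,0,0,0,0],[0,0,0,0,0,0,0]]'; python3 - <<'E'
from nav import *
c=bot.calibration("wrist");im=bot.get_image("wrist")[...,::-1].copy()
t=inbox('plain',0,.04); nav(t[0],t[1],-.005,97.66)
s=bot.state()['tool_pos']; po['tin']=(s[0],s[1],0)
overlay(im,{k:po[k] for k in('tin','plain')},60,40,420,340,2,"pics/w12.png","wrist",c,{'tin':s[2]+.0094})
E
```

```text
time: 27.55
tool_pos: [0.4998, -0.2152, 0.1001]
tool_rot: [-0.001, 0.659, 0.752, -0.0]
wrist_force: [0.5, 0.3, -0.4]
finger_gap: 0.667
time: 27.92
tool_pos: [0.5036, -0.2275, 0.1015]
tool_rot: [-0.001, 0.658, 0.753, 0.0]
wrist_force: [-0.2, 0.8, -1.2]
finger_gap: 0.662
t27.98 pos [ 0.5038 -0.2276  0.1017] yaw 97.76 tilt 0.05 F [-0.1  0.3 -1.1] gap 0.667 j7 0.13
  turn rz total 0.0006 | after turn, units: tx -0.152 ty 0.007 tz 2.669
```

View pics/w12.png

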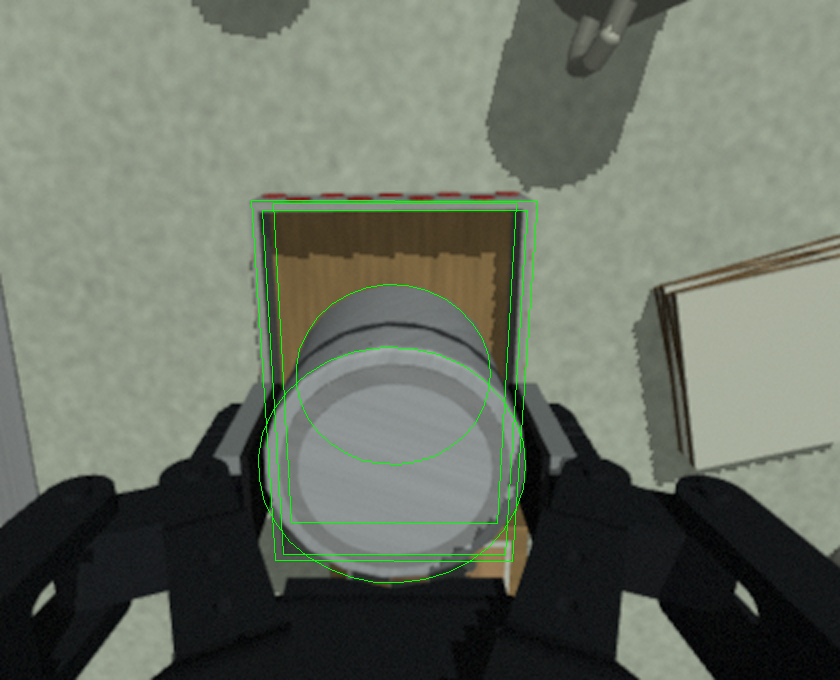

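```bash
python3 -m creep '[[-0.1,0,0.5,0,0,0,0],[0,0,0.6,0,0,0,0],[0,0,0.6,0,0,0,0],[0,0,0.5,0,0,0,0],[0,0,0.3,0,0,0,0],[0,0,0.1,0,0,0,0],[0,0,0.05,0,0,0,0],[0,0,0,0,0,0,0]]'; python3 nav.py .5048 -.2336 -.005 97.66; python3 -m creep '[[0,0,0.02,0,0,0,0],[0,0,0,0,0,0,0.6],[0,0,0,0,0,0,0.7],[0,0,0,0,0,0,0.7],[0,0,-0.4,0,0,0,0.7],[0,0,-0.8,0,0,0,0.8],[0,0,-1,0,0,0,1],[0,0,-1,0,0,0,1]]'; python3 - <<'E'
from nav import *
c=bot.calibration("wrist");im=bot.get_image("wrist")[...,::-1].copy()
cv2.imwrite("pics/w13.png",im)
t=po['small_mug']; print(t); nav(t[0],t[1],.1,80)
E
```

```text
time: 28.98
tool_pos: [0.5049, -0.2337, -0.0036]
tool_rot: [0.001, 0.659, 0.753, 0.0]
wrist_force: [0.5, 1.1, -0.8]
finger_gap: 0.667
t28.98 pos [ 0.5049 -0.2337 -0.0036] yaw 97.62 tilt 0.06 F [ 0.5  1.1 -0.8] gap 0.667 j7 0.03
  turn rz total -0.0002 | after turn, units: tx 0.002 ty -0.003 tz 0.035
time: 29.98
tool_pos: [0.5046, -0.2332, 0.1253]
tool_rot: [0.0, 0.658, 0.753, 0.0]
wrist_force: [0.9, 0.4, 0.0]
finger_gap: 1.0
[0.5722186151652717, -0.07436054734330044, -191.02802733536936]
t30.02 pos [ 0.5079 -0.2341  0.1305] yaw 97.66 tilt 0.51 F [1.9 0.1 2.5] gap 0.999 j7 0.16
  turn rz total 0.0981 | after turn, units: tx 4.212 ty 0.890 tz 0.762
```

View pics/w13.png

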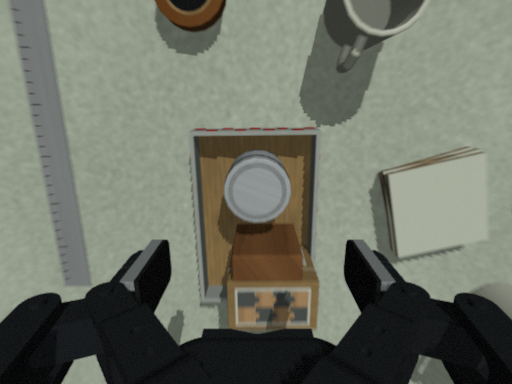

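```bash
python3 -m creep '[[0,0,0,0,0,0.05,1],[0,0,0,0,0,0.055,1],[0.5,0.1,0,0,0,0,1],[0.8,0.18,0,0,0,0,1],[0.8,0.18,0,0,0,0,1],[0.8,0.18,0,0,0,0,1],[0.7,0.15,0.2,0,0,0,1],[0.4,0.1,0.3,0,0,0,1]]'; python3 -m creep '[[0.2,0,0.1,0,0,0,1],[0,0,0,0,0,0,1]]'; python3 - <<'E'
from nav import *
c=bot.calibration("wrist");im=bot.get_image("wrist")[...,::-1].copy()
t=po['small_mug'];nav(t[0],t[1],-.004,78.5)
overlay(im,{k:po[k] for k in('small_mug',)},60,40,420,340,2,"pics/w14.png","wrist",c)
E
```

```text
time: 31.02
tool_pos: [0.5718, -0.0814, 0.1043]
tool_rot: [0.001, 0.772, 0.635, 0.001]
wrist_force: [-0.6, -0.6, -0.4]
finger_gap: 1.0
time: 31.28
tool_pos: [0.5721, -0.0753, 0.0994]
tool_rot: [-0.0, 0.773, 0.635, -0.0]
wrist_force: [0.0, 0.3, 0.9]
finger_gap: 1.002
t31.32 pos [ 0.5722 -0.0761  0.0995] yaw 78.71 tilt 0.03 F [ 0.2 -0.9  0.5] gap 1.000 j7 -0.47
  turn rz total 0.0012 | after turn, units: tx 0.044 ty -0.009 tz 2.588
```

View pics/w14.png

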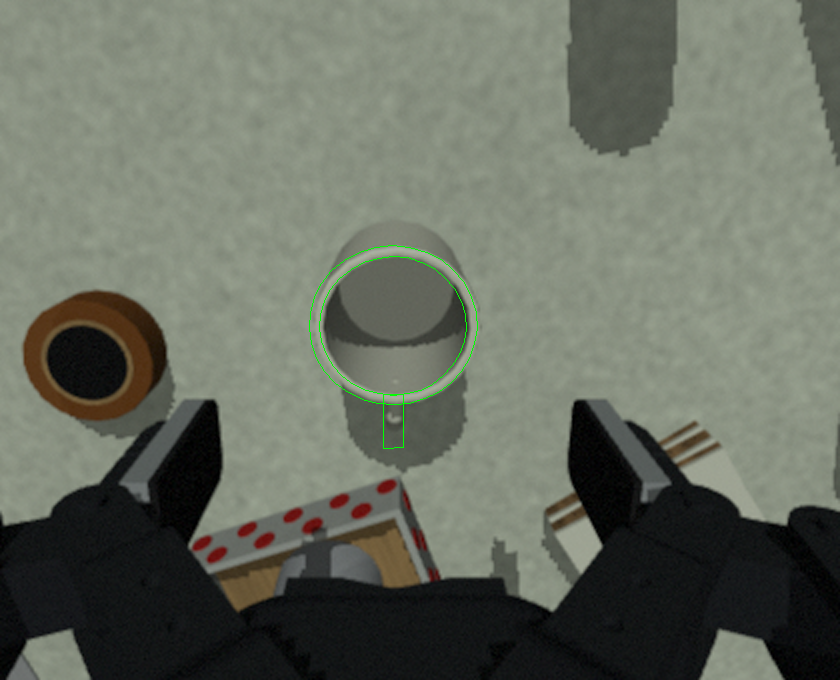

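```bash
python3 -m creep '[[0.04,0,0.5,0,0,0,1],[0,0,0.6,0,0,0,1],[0,0,0.6,0,0,0,1],[0,0,0.5,0,0,0,1],[0,0,0.3,0,0,0,1],[0,0,0.09,0,0,0,1],[0,0,0,0,0,0,1]]';  python3 -m creep '[[0,0,0,0,0,0,0.6],[0,0,0,0,0,0,0.2],[0,0,0,0,0,0,0.2],[0,0,0,0,0,0,0.2]]' 35;python3 nav.py .5722 -.0744 -.004 78.5; python3 -m creep '[[0,0,-0.2,0,0,0,0.2],[0,0,-0.6,0,0,0,0.2],[0,0,-0.8,0,0,0,0.2],[0,0,-0.8,0,0,0,0.2],[0,0,-0.2,0,0,0,0.2],[0,0,0,0,0,0,0.2]]'; python3 - <<'E'
from nav import *
t=inbox('split',0,.047); print(t); nav(t[0],t[1],.1,78)
im=bot.get_image("wrist")[...,::-1].copy()
cv2.imwrite("pics/w15.png",im)
E
```

```text
time: 32.2
tool_pos: [0.5729, -0.074, -0.0043]
tool_rot: [0.0, 0.773, 0.634, 0.0]
wrist_force: [0.5, -0.5, -0.4]
finger_gap: 1.001
time: 32.7
tool_pos: [0.5733, -0.0742, -0.0037]
tool_rot: [0.001, 0.773, 0.634, 0.0]
wrist_force: [-1.1, 0.2, 5.6]
finger_gap: 0.706
t32.70 pos [ 0.5733 -0.0742 -0.0037] yaw 78.72 tilt 0.08 F [-1.1  0.2  5.6] gap 0.706 j7 -0.56
  turn rz total 0.0012 | after turn, units: tx -0.011 ty -0.025 tz 0.008
time: 33.45
tool_pos: [0.5723, -0.0743, 0.0992]
tool_rot: [0.0, 0.773, 0.634, -0.0]
wrist_force: [-0.6, -0.5, -2.1]
finger_gap: 0.704
(np.float64(0.4894347323547301), np.float64(0.31655253296286445), -12.044186915793489)
t33.45 pos [ 0.5723 -0.0743  0.0992] yaw 78.71 tilt 0.02 F [-0.6 -0.5 -2.1] gap 0.704 j7 -0.47
  turn rz total 0.0039 | after turn, units: tx 9.128 ty -4.058 tz -0.019
```

View pics/w15.png

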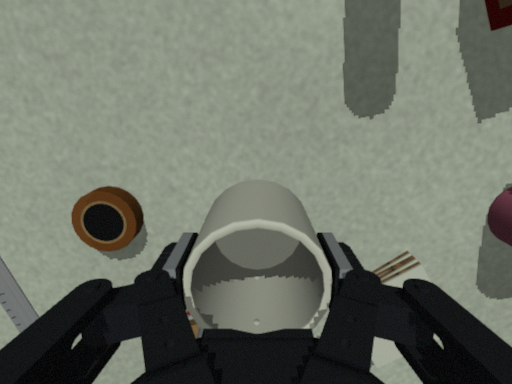

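```bash
python3 -m creep '[[0.4,-0.2,0,0,0,0.002,0.2],[0.8,-0.36,0,0,0,0.002,0.2],[0.9,-0.4,0,0,0,0,0.2],[0.9,-0.4,0,0,0,0,0.2],[0.9,-0.4,0,0,0,0,0.2],[0.9,-0.4,0,0,0,0,0.2],[0.9,-0.4,0,0,0,0,0.2],[0.9,-0.4,0,0,0,0,0.2]]';  python3 -m creep '[[0.9,-0.4,0,0,0,0,0.2],[0.8,-0.35,0,0,0,0,0.2],[0.6,-0.26,0,0,0,0,0.2],[0.22,-0.1,0,0,0,0,0.2],[0,0,0,0,0,0,0.2],[0,0,0,0,0,0,0.2]]'; python3 - <<'E'
from nav import *
t=inbox('split',0,.047); nav(t[0],t[1],.001,78)
c=bot.calibration("wrist");im=bot.get_image("wrist")[...,::-1].copy()
s=bot.state()['tool_pos']; po['small_mug']=(s[0],s[1],yaw()-180-90)
overlay(im,{k:po[k] for k in('split','small_mug')},0,0,400,300,2,"pics/w16.png","wrist",c,{'small_mug':s[2]+.0037})
c=bot.calibration("top");im=bot.get_image("top")[...,::-1].copy()
overlay(im,{k:po[k] for k in('split',)},70,200,130,110,6,"pics/t16.png","top",c)
E
```

```text
time: 34.5
tool_pos: [0.5092, 0.2109, 0.0985]
tool_rot: [-0.001, 0.777, 0.63, -0.001]
wrist_force: [1.0, -0.1, -1.0]
finger_gap: 0.702
time: 35.25
tool_pos: [0.489, 0.315, 0.099]
tool_rot: [0.0, 0.778, 0.629, -0.001]
wrist_force: [1.1, -0.2, -1.5]
finger_gap: 0.704
t35.25 pos [0.489 0.315 0.099] yaw 77.91 tilt 0.08 F [ 1.1 -0.2 -1.5] gap 0.704 j7 -1.20
  turn rz total -0.0005 | after turn, units: tx 0.040 ty 0.003 tz 2.450
```

View pics/w16.png

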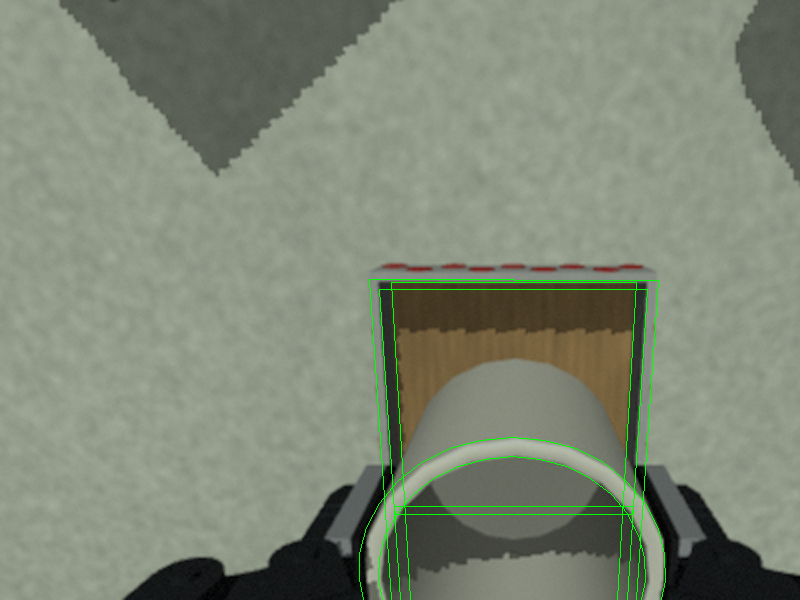

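View pics/t16.png

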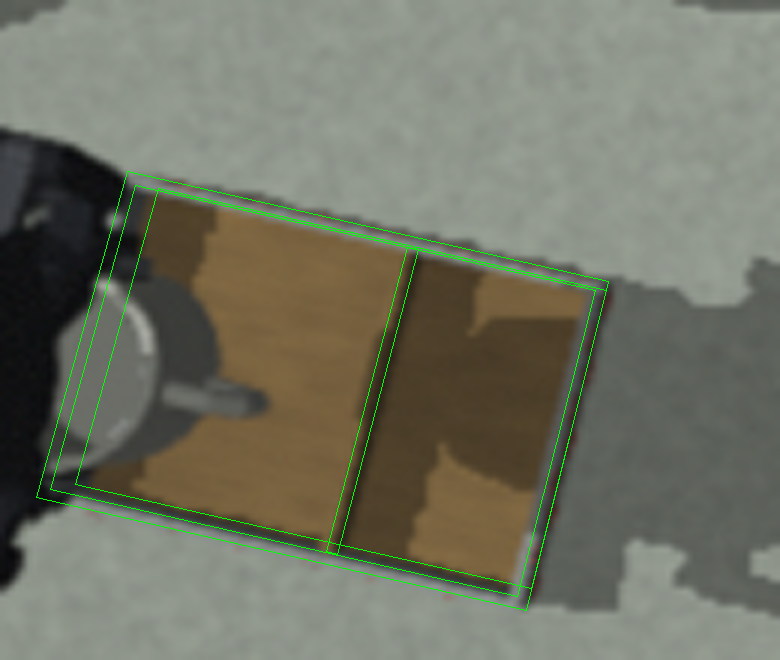

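```bash
python3 -m creep '[[0.08,0,0.4,0,0,0,0.2],[0,0,0.6,0,0,0,0.2],[0,0,0.6,0,0,0,0.2],[0,0,0.4,0,0,0,0.2],[0,0,0.25,0,0,0,0.2],[0,0,0.1,0,0,0,0.2],[0,0,0.06,0,0,0,0.2],[0,0,0,0,0,0,0.2]]'; python3 nav.py .4895 .3165 .001 78; python3 - <<'E'
from nav import *
c=bot.calibration("top");im=bot.get_image("top")[...,::-1].copy()
overlay(im,{},70,200,130,110,6,"pics/t17.png","top",c)
E
```

```text
time: 36.35
tool_pos: [0.4897, 0.3198, 0.0035]
tool_rot: [0.0, 0.777, 0.629, 0.0]
wrist_force: [0.2, -0.1, -1.7]
finger_gap: 0.704
t36.35 pos [0.4897 0.3198 0.0035] yaw 78.00 tilt 0.04 F [ 0.2 -0.1 -1.7] gap 0.704 j7 -1.29
  turn rz total 0.0000 | after turn, units: tx -0.082 ty 0.013 tz 0.061
```

View pics/t17.png

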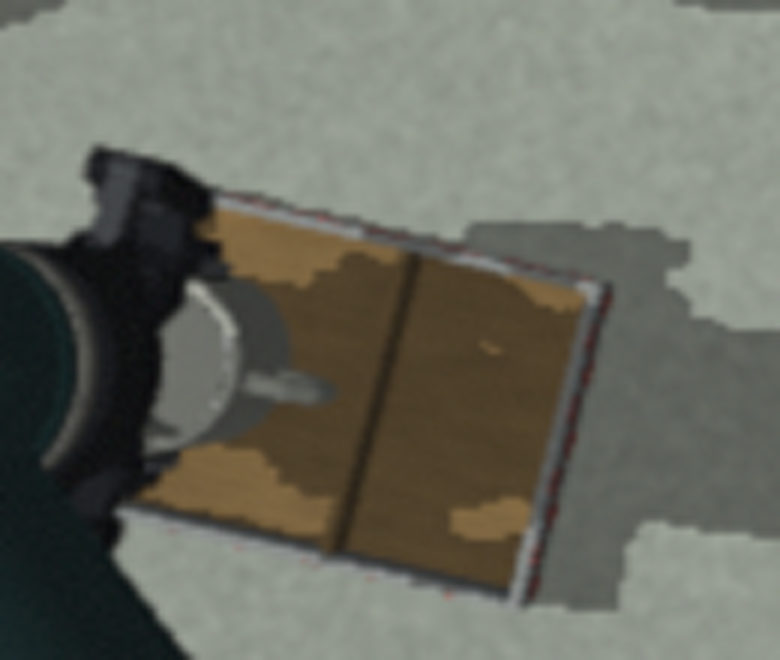

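```bash
python3 -m creep '[[-0.04,0,0.04,0,0,0,0.2],[0,0,0.03,0,0,0,0.2],[0,0,0.02,0,0,0,0.2],[0,0,0,0,0,0,0.2]]'; python3 -m creep '[[0,0,0,0,0,0,0.5],[0,0,0,0,0,0,0.8],[0,0,0,0,0,0,0.9],[0,0,-0.3,0,0,0,0.9],[0,0,-0.6,0,0,0,0.9],[0,0,-1,0,0,0,1],[0,0,-1,0,0,0,1],[0,0,-0.6,0,0,0,1]]'; python3 - <<'E'
from nav import *
t=po['canister']; nav(t[0],t[1],.15,78)
c=bot.calibration("wrist");im=bot.get_image("wrist")[...,::-1].copy()
overlay(im,{k:po[k] for k in('split',)},60,40,420,340,2,"pics/w18.png","wrist",c)
E
```

```text
time: 36.9
tool_pos: [0.4892, 0.3178, 0.0003]
tool_rot: [0.001, 0.777, 0.629, -0.0]
wrist_force: [-1.7, -1.5, 6.8]
finger_gap: 0.705
time: 37.9
tool_pos: [0.4897, 0.3188, 0.1425]
tool_rot: [0.0, 0.777, 0.629, 0.002]
wrist_force: [0.1, 1.1, -0.1]
finger_gap: 0.997
t37.90 pos [0.4897 0.3188 0.1425] yaw 78.02 tilt 0.18 F [ 0.1  1.1 -0.1] gap 0.997 j7 -1.17
  turn rz total 0.0001 | after turn, units: tx -4.735 ty 6.275 tz -0.188
```

View pics/w18.png

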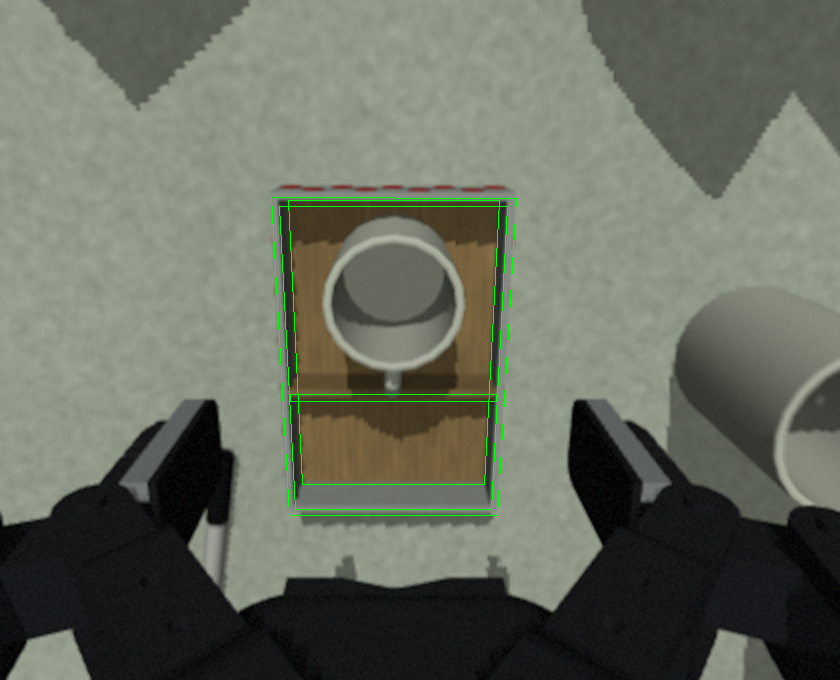

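```bash
python3 - <<'E'
from nav import *
print(ray("top",143,171,.095))
E
python3 -m creep '[[-0.3,0.4,-0.1,0,0,0,1],[-0.6,0.8,-0.1,0,0,0,1],[-0.7,0.9,0,0,0,0,1],[-0.7,0.9,0,0,0,0,1],[-0.7,0.9,0,0,0,0,1],[-0.7,0.9,0,0,0,0,1],[-0.6,0.8,0,0,0,0,1],[-0.4,0.6,0.2,0,0,0,1]]'; python3 -m creep '[[-0.1,0.1,0.2,0,0,0,1],[0,0,0,0,0,0,1]]'; python3 - <<'E'
from nav import *
t=po['canister']; nav(t[0],t[1],.014,78)
c=bot.calibration("wrist");im=bot.get_image("wrist")[...,::-1].copy()
overlay(im,{k:po[k] for k in('canister',)},60,40,420,340,2,"pics/w19.png","wrist",c)
E
```

```text
[0.67068084 0.2230436  0.095     ]
time: 38.95
tool_pos: [0.6941, 0.0804, 0.14]
tool_rot: [0.001, 0.778, 0.629, 0.0]
wrist_force: [0.6, 0.4, -0.1]
finger_gap: 1.0
time: 39.2
tool_pos: [0.6943, 0.0786, 0.1304]
tool_rot: [-0.001, 0.777, 0.63, -0.001]
wrist_force: [0.4, 0.3, 0.8]
finger_gap: 1.002
t39.20 pos [0.6943 0.0786 0.1304] yaw 78.04 tilt 0.15 F [0.4 0.3 0.8] gap 1.002 j7 -0.68
  turn rz total 0.0002 | after turn, units: tx 0.076 ty 0.023 tz 2.910
```

View pics/w19.png

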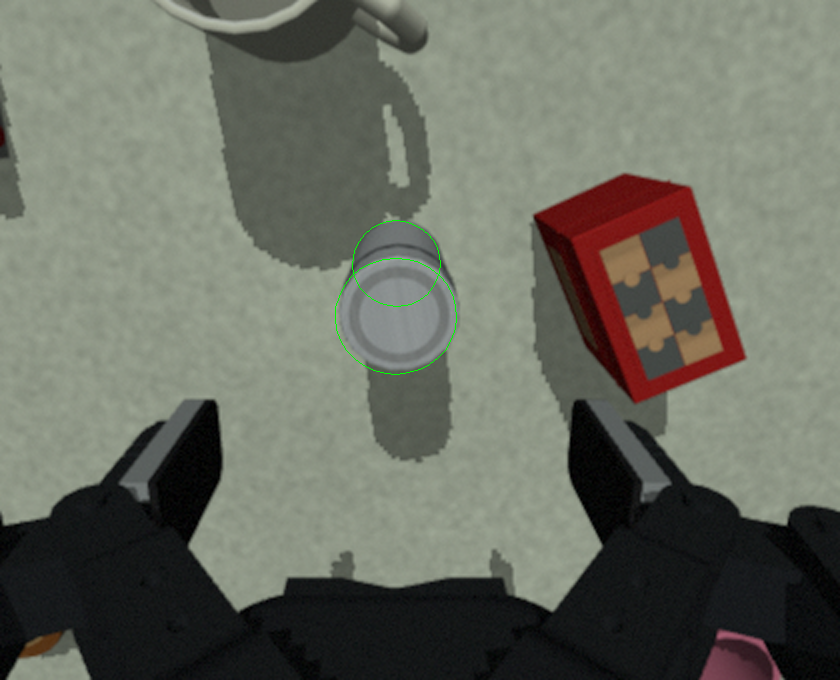

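```bash
python3 -m creep '[[0.07,0.02,0.3,0,0,0,0.6],[0,0,0.5,0,0,0,0.6],[0,0,0.6,0,0,0,0.6],[0,0,0.6,0,0,0,0.6],[0,0,0.5,0,0,0,0.6],[0,0,0.3,0,0,0,0.6],[0,0,0.1,0,0,0,0.6],[0,0,0,0,0,0,0.6]]';  python3 nav.py .6958 .0814 .014 78; python3 -m creep '[[0,0,0,0,0,0,0.2],[0,0,0,0,0,0,-0.3],[0,0,0,0,0,0,-0.3],[0,0,0,0,0,0,-0.3]]' 40;python3 nav.py .6958 .0814 .014 78; python3 -m creep '[[0,0,-0.2,0,0,0,-0.3],[0,0,-0.6,0,0,0,-0.3],[0,0,-0.8,0,0,0,-0.3],[0,0,-0.9,0,0,0,-0.3],[0,0,-0.4,0,0,0,-0.3],[0,0,0,0,0,0,-0.3]]'; python3 - <<'E'
from nav import *
t=inbox('split',0,-.051); print(t); nav(t[0],t[1],.12,78)
E
```

```text
time: 40.25
tool_pos: [0.6973, 0.0806, 0.0157]
tool_rot: [0.0, 0.777, 0.629, 0.0]
wrist_force: [0.6, 0.6, 0.3]
finger_gap: 0.797
t40.25 pos [0.6973 0.0806 0.0157] yaw 78.00 tilt 0.03 F [0.6 0.6 0.3] gap 0.797 j7 -0.73
  turn rz total 0.0000 | after turn, units: tx 0.012 ty -0.042 tz 0.043
time: 40.75
tool_pos: [0.6976, 0.0806, 0.0165]
tool_rot: [0.0, 0.777, 0.629, 0.001]
wrist_force: [-1.8, -0.7, 5.9]
finger_gap: 0.53
t40.75 pos [0.6976 0.0806 0.0165] yaw 78.00 tilt 0.08 F [-1.8 -0.7  5.9] gap 0.530 j7 -0.73
  turn rz total 0.0000 | after turn, units: tx 0.011 ty -0.049 tz 0.064
time: 41.5
tool_pos: [0.6978, 0.0805, 0.1331]
tool_rot: [0.001, 0.777, 0.629, 0.001]
wrist_force: [-0.9, -0.6, -1.9]
finger_gap: 0.525
(np.float64(0.4689854659860258), np.float64(0.22070981020843838), -12.044186915793489)
t41.50 pos [0.6978 0.0805 0.1331] yaw 78.00 tilt 0.15 F [-0.9 -0.6 -1.9] gap 0.525 j7 -0.68
  turn rz total -0.0000 | after turn, units: tx 2.239 ty -6.324 tz 0.328
```

```bash
python3 -m creep '[[0.1,-0.5,0,0,0,0,-0.3],[0.2,-0.8,0,0,0,0,-0.3],[0.3,-0.9,0,0,0,0,-0.3],[0.3,-0.9,0,0,0,0,-0.3],[0.35,-0.9,0,0,0,0,-0.3],[0.35,-0.9,0,0,0,0,-0.3],[0.35,-0.8,0,0,0,0,-0.3],[0.2,-0.5,0,0,0,0,-0.3]]'; python3 -m creep '[[0.09,-0.12,0,0,0,0,-0.3],[0,0,0,0,0,0,-0.3],[0,0,0,0,0,0,-0.3]]'; python3 - <<'E'
from nav import *
t=inbox('split',0,-.051); nav(t[0],t[1],.022,78)
c=bot.calibration("wrist");im=bot.get_image("wrist")[...,::-1].copy()
s=bot.state()['tool_pos']; po['canister']=(s[0],s[1],0)
overlay(im,{k:po[k] for k in('canister','split')},60,40,420,340,2,"pics/w20.png","wrist",c,{'canister':s[2]-.0165})
E
```

```text
time: 42.5
tool_pos: [0.4702, 0.2166, 0.1305]
tool_rot: [-0.0, 0.777, 0.63, -0.001]
wrist_force: [1.0, -0.4, -2.6]
finger_gap: 0.532
time: 42.88
tool_pos: [0.4695, 0.2197, 0.1313]
tool_rot: [0.0, 0.778, 0.629, -0.0]
wrist_force: [0.4, 0.1, -1.4]
finger_gap: 0.53
t42.88 pos [0.4695 0.2197 0.1313] yaw 77.89 tilt 0.02 F [ 0.4  0.1 -1.4] gap 0.530 j7 -1.04
  turn rz total -0.0006 | after turn, units: tx 0.022 ty -0.017 tz 2.731
```

View pics/w20.png

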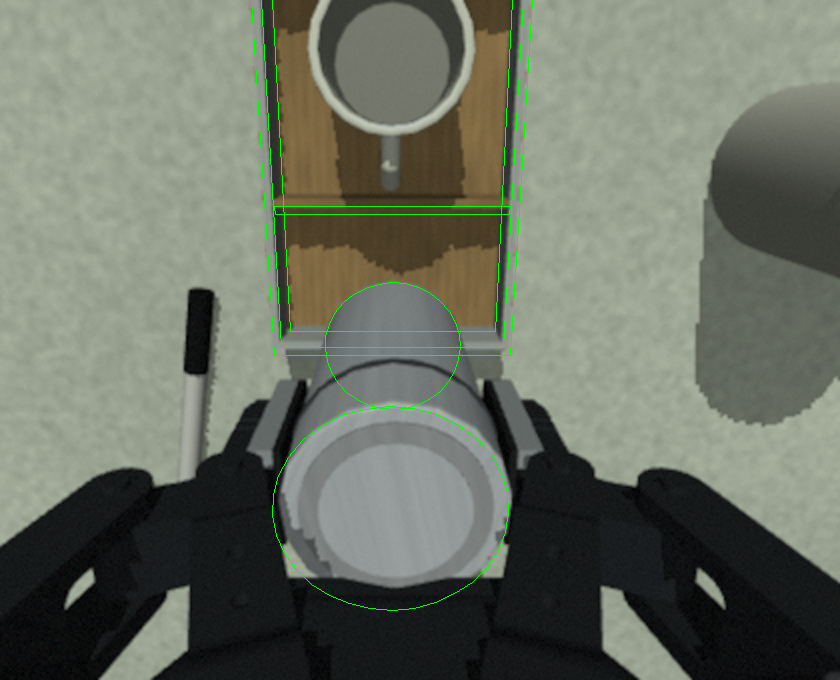

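```bash
python3 -m creep '[[0.1,-0.02,0.3,0,0,0,-0.3],[0,0,0.6,0,0,0,-0.3],[0,0,0.7,0,0,0,-0.3],[0,0,0.4,0,0,0,-0.3],[0,0,0,0,0,0,-0.3]]'; python3 - <<'E'
from nav import *
t=inbox('split',0,-.048); nav(t[0],t[1],.022,78)
c=bot.calibration("wrist");im=bot.get_image("wrist")[...,::-1].copy()
s=bot.state()['tool_pos']; po['canister']=(s[0],s[1],0)
overlay(im,{k:po[k] for k in('canister','split')},60,40,420,340,2,"pics/w21.png","wrist",c,{'canister':s[2]-.0165})
E
```

```text
time: 43.55
tool_pos: [0.4675, 0.2244, 0.0502]
tool_rot: [-0.001, 0.777, 0.629, -0.001]
wrist_force: [0.3, 0.0, -1.2]
finger_gap: 0.533
t43.55 pos [0.4675 0.2244 0.0502] yaw 78.02 tilt 0.16 F [ 0.3  0.  -1.2] gap 0.533 j7 -1.14
  turn rz total 0.0001 | after turn, units: tx -0.009 ty 0.055 tz 0.704
```

View pics/w21.png

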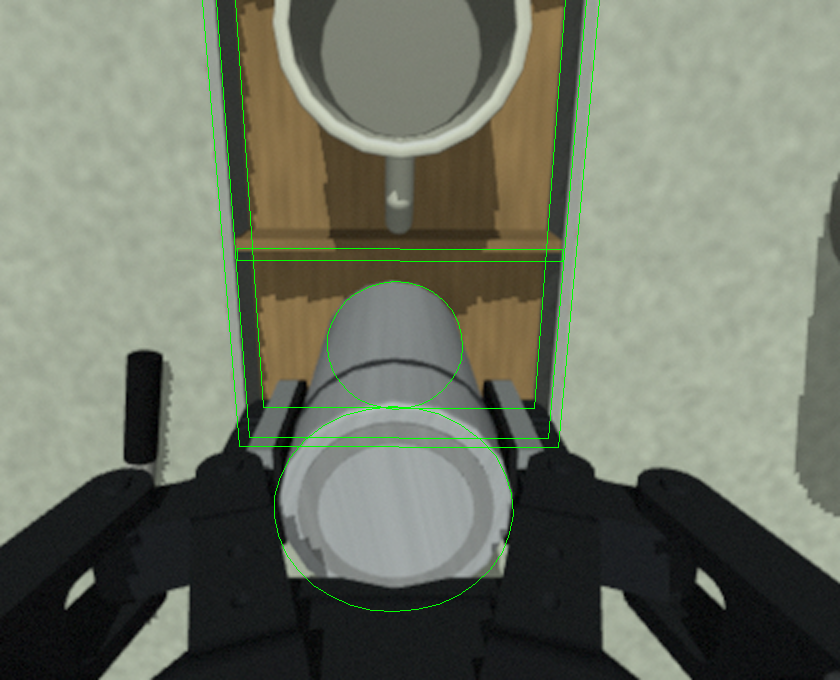

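```bash
python3 -m creep '[[0,0.03,0.3,0,0,0,-0.3],[0,0,0.25,0,0,0,-0.3],[0,0,0.12,0,0,0,-0.3],[0,0,0.05,0,0,0,-0.3],[0,0,0.02,0,0,0,-0.3],[0,0,0,0,0,0,-0.3]]'; python3 nav.py .467 .224 .0205 78
```

```text
time: 44.35
tool_pos: [0.4697, 0.2245, 0.022]
tool_rot: [0.0, 0.777, 0.629, 0.0]
wrist_force: [0.3, -0.4, -1.2]
finger_gap: 0.525
t44.35 pos [0.4697 0.2245 0.022 ] yaw 78.00 tilt 0.02 F [ 0.3 -0.4 -1.2] gap 0.525 j7 -1.17
  turn rz total 0.0000 | after turn, units: tx -0.027 ty -0.064 tz 0.038
```

```bash
python3 -m creep '[[0,0,0.04,0,0,0,-0.3],[0,0,0.01,0,0,0,-0.3],[0,0,0,0,0,0,-0.3]]'; python3 -m creep '[[0,0,0,0,0,0,0.1],[0,0,0,0,0,0,0.5],[0,0,0,0,0,0,0.6],[0,0,-0.3,0,0,0,0.6],[0,0,-0.7,0,0,0,0.6],[0,0,-1,0,0,0,0.6],[0,0,-1,0,0,0,0.6],[0,0,-0.8,0,0,0,0.6]]'; python3 -m creep '[[-0.5,-0.3,-0.3,0,0,0,0.6],[-1,-0.3,0,0,0,0,0.6],[-1,-0.3,0,0,0,0,0.6],[-1,0,0,0,0,0,0.6],[-1,0,0,0,0,0,0.6],[0,0,0,0,0,0,0.6]]'; python3 - <<'E'
from nav import *
c=bot.calibration("top");im=bot.get_image("top")[...,::-1].copy()
cv2.imwrite("pics/t22.png",cv2.resize(im,(800,600),interpolation=cv2.INTER_CUBIC))
overlay(im,{'split':po['split']},70,210,110,95,7,"pics/t22o.png","top",c)
im=bot.get_image("side")[...,::-1].copy()
cv2.imwrite("pics/s22.png",cv2.resize(im,(800,600),interpolation=cv2.INTER_CUBIC))
nav(.5,0,.1,78)
E
```

```text
time: 44.72
tool_pos: [0.4699, 0.2247, 0.0205]
tool_rot: [0.0, 0.777, 0.629, 0.0]
wrist_force: [-1.1, -0.3, 5.4]
finger_gap: 0.531
time: 45.72
tool_pos: [0.4699, 0.2248, 0.1743]
tool_rot: [0.0, 0.777, 0.629, 0.001]
wrist_force: [-0.2, -0.4, -0.6]
finger_gap: 0.802
time: 46.48
tool_pos: [0.3964, 0.0532, 0.1843]
tool_rot: [0.001, 0.779, 0.627, -0.0]
wrist_force: [1.1, 0.3, 0.2]
finger_gap: 0.797
t46.58 pos [0.3973 0.0561 0.1845] yaw 77.98 tilt 0.08 F [-0.3  0.5 -0.2] gap 0.802 j7 -0.54
  turn rz total -0.0001 | after turn, units: tx -0.839 ty 2.803 tz 2.113
```

View pics/t22.png

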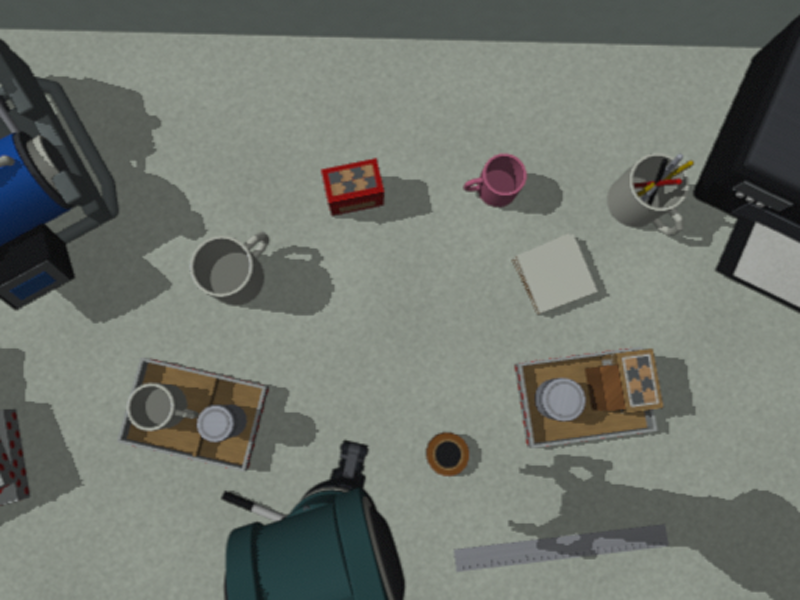

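View pics/t22o.png

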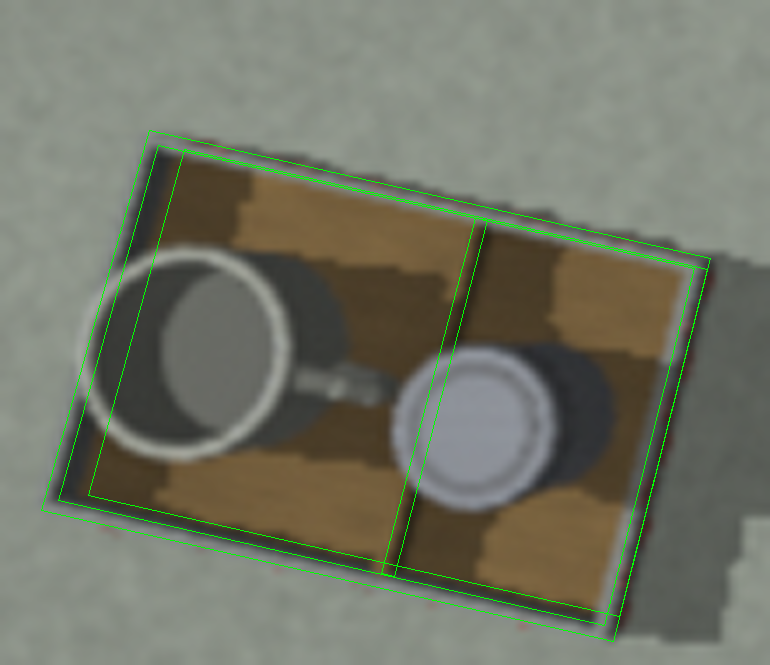

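View pics/s22.png

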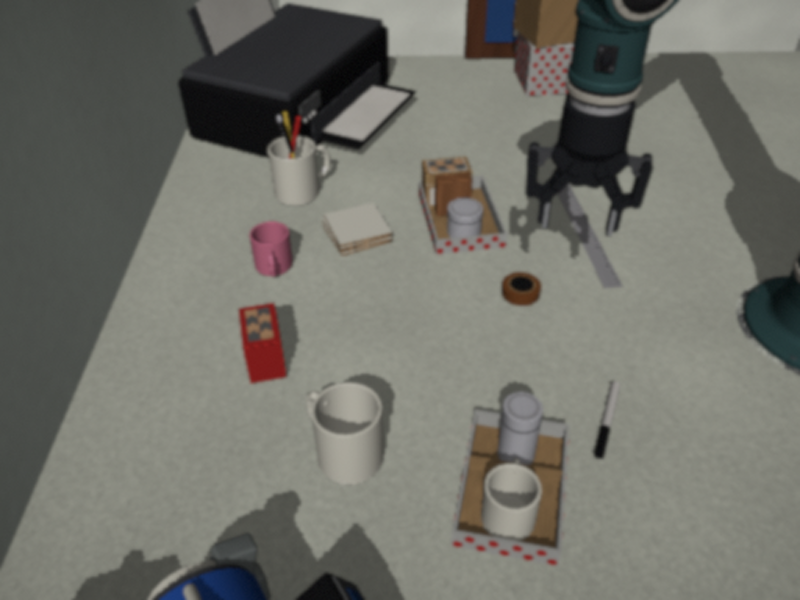

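```bash
python3 - <<'E'
from nav import *
for u,v,z in((96.2,259.9,.069),(137.1,270.6,.094)):
    w=ray("top",u,v,z); x,y,th=po['split']; print(T(0,0,-th,[(w[0]-x,w[1]-y,0)])[0].round(4))
im=bot.get_image("top")[...,::-1].copy()
q=inbox('plain',.015,-.06); b=inbox('plain',.008,-.0225); t=inbox('plain',0,.04)
overlay(im,{'plain':po['plain'],'carton':q,'block':b,'tin':t},320,210,110,85,7,"pics/t23.png","top",None,{'carton':.004,'block':.004,'tin':.004})
overlay(im,{},320,210,110,85,7,"pics/t23b.png")
E
```

```text
[-0.0001  0.0458  0.    ]
[-0.0003 -0.0465  0.    ]
```

View pics/t23.png

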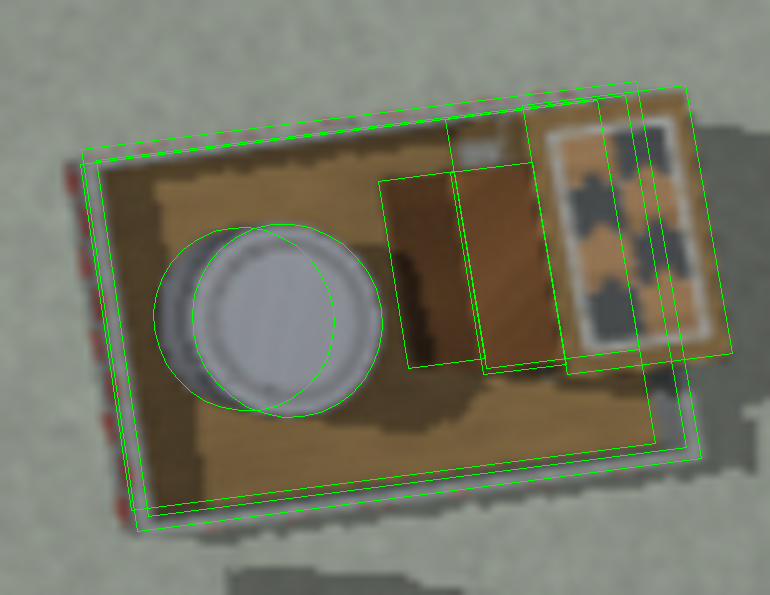

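View pics/t23b.png

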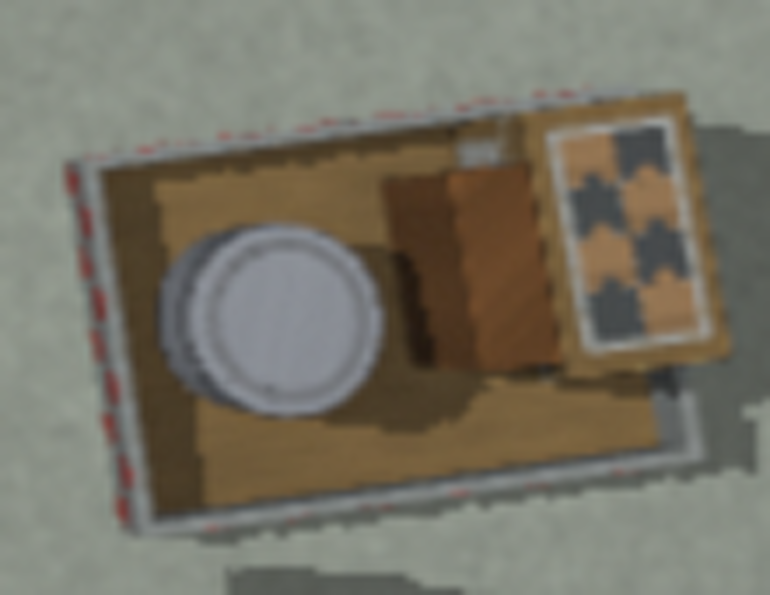

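```bash
python3 -c "
from station import bot
s=bot.state();print(s['time'],s['wrist_force'],abs(s['joint_vel']).max());print(bot.sign_off())"
```

```text
46.625 [-0.22506487  0.44053165  0.60943955] 0.014123578440731702
the job is handed in; nothing more can be done
None
```

Both gift orders are made up and the job was handed in at 46.6 s of the 109 s allowed. `sign_off` reports no verdict.

**Puzzle gift:** I pushed the carton into a corner of the undivided box until the wrist force showed contact with both walls. I then pushed the block against it until contact and set the tin in the space left. In the last top picture the carton is about 1 mm from its walls, the block is flush and parallel, and the tin stands clear.

**Coffee gift:** I set the small mug down slowly in the large compartment, with its handle toward the divider, and put the canister in the small one. By image they sit at about (0, 46) mm and (0, −47) mm in the box. The box itself may be 3 mm off my fit, which still leaves both inside the limits. Everything looks upright and released, the arm is clear, and the large mug and tape roll look unmoved.

**What went wrong or disagreed:**
- **Fingertips:** they end about 30 mm behind the reported TCP (about 42 mm when open), not at it. The carton was therefore held only near its top.
- **Block:** my first attempt closed on top of the block with about 19 N at the wrist and shifted it about 3 mm. I saw this in the pictures, corrected the height and re-gripped it.
- **Box positions:** my first fits were about 2–3 mm off. I corrected them from contact with the walls and from the wrist-camera views.

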